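A tray for every lifting eye

TASK

Make up a kit tray for every lifting eye that hangs on the hook rack. For each eye take one tray from the top of the nested stack, always the top one alone without pulling up the tray below it, and stand it on the plywood board; then lift each eye up and off its hook and put it in a tray of its own. Leave the spare trays nested in the stack where they stand, and do not disturb the other parts lying about.

Things in the scene. Friction and masses are not known exactly. Their poses are not given: they have to be found in the camera images.
- board: loose plywood board (about 0.9 kg) lying on the worktop, 250 (x) x 205 (y) x 12 mm; origin at the centre of its underside, z up. Room for four trays as two by two, their long sides along its x
- tray1: lowest of five alike aluminium trays, nested in a stack on the stand. Origin: centre of the underside; x along its length, z up. 36 mm high: the upper 20 mm are an upright rim band 116 (x) x 66 (y) mm outside, wall 3; below it a basin 105 x 55 outside, inner floor 99 x 49 mm, 3 mm above the origin. 0.15 kg, can be gripped across its 66 mm width on the band
- stand: fixed grey sheet-metal stand that carries the stack of trays; flat top 130 (x) x 80 (y) mm, 100 mm above the worktop; origin: centre of its underside on the worktop
- tray2: tray like tray1, second from below. In the stack each basin hangs in the tray below with 2.5 mm play and the rim bands sit on one another, so each tray stands 20 mm above the next and the bands are flush outside: fingers more than 20 mm below the top edge of a tray would grip the next one too
- tray3: tray like tray1, same size and origin, nested in the stack: third from below (in the middle)
- tray4: tray like tray1, same size and origin, nested in the stack: fourth from below
- tray5: tray like tray1, same size and origin, nested in the stack: the top one at the start
- hook_rack: fixed grey hook rack; origin: centre of its foot on the worktop. Four level hooks (7 mm rods, top 115 mm above the worktop) point to its -x, at y = +132, +44, -44, -132 mm (eye1 to eye4); each ends at x = -65 mm in a turned-up tip 7 mm above the rod's top. Behind them a cross bar (x = +2 to +14 mm), top at 123 mm
- eye1: lifting eye nut, steel (may be absent): flat round collar 34 mm across, 14 high, with an upright ring 52 mm outside, 32 inside, bar 10 thick; 60 mm high in all, 0.11 to 0.23 kg. Origin: centre of the collar's underside, z up through the ring; ring in its y-z plane, ring centre 34 mm above the origin. Hangs on the rack's hook at y = +132
- eye2: eye nut like eye1 (may be absent), on the hook at y = +44. An eye hangs collar down about 40 mm out from the rack's origin, underside 65 mm above the worktop. It can be gripped across the ring (along its y, the hook between the fingers); raised 9 to 22 mm it comes off over the hook's tip. It stands steadily on its collar
- eye3: eye nut like eye1 (may be absent), on the hook at y = -44
- eye4: eye nut like eye1 (may be absent), on the hook at y = -132
- eye1_mid (a point): point on the axis of eye1, 30 mm above its underside (middle of its height)
- eye2_mid (a point): point on the axis of eye2, 30 mm above its underside (middle of its height)
- eye3_mid (a point): point on the axis of eye3, 30 mm above its underside (middle of its height)
- eye4_mid (a point): point on the axis of eye4, 30 mm above its underside (middle of its height)
- bearing: bystander, loose, to be left alone: ball bearing, 52 mm across, 15 mm high, lying flat; origin at the centre of its underside
- gear: bystander, loose, to be left alone: dark toothed gear, 60 mm across, 16 mm high, lying flat; origin at the centre of its underside
- plug: bystander, loose, to be left alone: pressed core plug, 54 mm across, 20 mm high; origin at the centre of its underside
- injector: bystander, loose, to be left alone: fuel injector lying on its side, 104 (y) x 28 x 24 mm; origin at the centre of its underside

How it is judged (in metres and radians):
At the end, for the whole second after the job is handed in: Every eye rests in a tray of its own (eyes 65 mm or more apart), each such tray flat on the board (tilt under 0.1 rad, centre over the board). The other trays are still nested on tray1 (12 mm sideways, 5 mm in height), tray1 on the stand within 30 mm of its start ((((x of eye1_mid in the frame of tray1 between -0.045 and 0.045 m and y of eye1_mid in the frame of tray1 between -0.028 and 0.028 m and z of eye1_mid in the frame of tray1 between 0.005 and 0.05 m) and (x of tray1 in the frame of board between -0.125 and 0.125 m and y of tray1 in the frame of board between -0.1025 and 0.1025 m and z of tray1 in the frame of board between 0.008 and 0.017 m and angle between tray1's own z axis and vertical below 0.1 rad)) or ((x of eye1_mid in the frame of tray2 between -0.045 and 0.045 m and y of eye1_mid in the frame of tray2 between -0.028 and 0.028 m and z of eye1_mid in the frame of tray2 between 0.005 and 0.05 m) and (x of tray2 in the frame of board between -0.125 and 0.125 m and y of tray2 in the frame of board between -0.1025 and 0.1025 m and z of tray2 in the frame of board between 0.008 and 0.017 m and angle between tray2's own z axis and vertical below 0.1 rad)) or ((x of eye1_mid in the frame of tray3 between -0.045 and 0.045 m and y of eye1_mid in the frame of tray3 between -0.028 and 0.028 m and z of eye1_mid in the frame of tray3 between 0.005 and 0.05 m) and (x of tray3 in the frame of board between -0.125 and 0.125 m and y of tray3 in the frame of board between -0.1025 and 0.1025 m and z of tray3 in the frame of board between 0.008 and 0.017 m and angle between tray3's own z axis and vertical below 0.1 rad)) or ((x of eye1_mid in the frame of tray4 between -0.045 and 0.045 m and y of eye1_mid in the frame of tray4 between -0.028 and 0.028 m and z of eye1_mid in the frame of tray4 between 0.005 and 0.05 m) and (x of tray4 in the frame of board between -0.125 and 0.125 m and y of tray4 in the frame of board between -0.1025 and 0.1025 m and z of tray4 in the frame of board between 0.008 and 0.017 m and angle between tray4's own z axis and vertical below 0.1 rad)) or ((x of eye1_mid in the frame of tray5 between -0.045 and 0.045 m and y of eye1_mid in the frame of tray5 between -0.028 and 0.028 m and z of eye1_mid in the frame of tray5 between 0.005 and 0.05 m) and (x of tray5 in the frame of board between -0.125 and 0.125 m and y of tray5 in the frame of board between -0.1025 and 0.1025 m and z of tray5 in the frame of board between 0.008 and 0.017 m and angle between tray5's own z axis and vertical below 0.1 rad))) and linear speed of each of eye1, eye2, eye3, eye4 below 0.03 m/s and (((x of eye2_mid in the frame of tray1 between -0.045 and 0.045 m and y of eye2_mid in the frame of tray1 between -0.028 and 0.028 m and z of eye2_mid in the frame of tray1 between 0.005 and 0.05 m) and (x of tray1 in the frame of board between -0.125 and 0.125 m and y of tray1 in the frame of board between -0.1025 and 0.1025 m and z of tray1 in the frame of board between 0.008 and 0.017 m and angle between tray1's own z axis and vertical below 0.1 rad)) or ((x of eye2_mid in the frame of tray2 between -0.045 and 0.045 m and y of eye2_mid in the frame of tray2 between -0.028 and 0.028 m and z of eye2_mid in the frame of tray2 between 0.005 and 0.05 m) and (x of tray2 in the frame of board between -0.125 and 0.125 m and y of tray2 in the frame of board between -0.1025 and 0.1025 m and z of tray2 in the frame of board between 0.008 and 0.017 m and angle between tray2's own z axis and vertical below 0.1 rad)) or ((x of eye2_mid in the frame of tray3 between -0.045 and 0.045 m and y of eye2_mid in the frame of tray3 between -0.028 and 0.028 m and z of eye2_mid in the frame of tray3 between 0.005 and 0.05 m) and (x of tray3 in the frame of board between -0.125 and 0.125 m and y of tray3 in the frame of board between -0.1025 and 0.1025 m and z of tray3 in the frame of board between 0.008 and 0.017 m and angle between tray3's own z axis and vertical below 0.1 rad)) or ((x of eye2_mid in the frame of tray4 between -0.045 and 0.045 m and y of eye2_mid in the frame of tray4 between -0.028 and 0.028 m and z of eye2_mid in the frame of tray4 between 0.005 and 0.05 m) and (x of tray4 in the frame of board between -0.125 and 0.125 m and y of tray4 in the frame of board between -0.1025 and 0.1025 m and z of tray4 in the frame of board between 0.008 and 0.017 m and angle between tray4's own z axis and vertical below 0.1 rad)) or ((x of eye2_mid in the frame of tray5 between -0.045 and 0.045 m and y of eye2_mid in the frame of tray5 between -0.028 and 0.028 m and z of eye2_mid in the frame of tray5 between 0.005 and 0.05 m) and (x of tray5 in the frame of board between -0.125 and 0.125 m and y of tray5 in the frame of board between -0.1025 and 0.1025 m and z of tray5 in the frame of board between 0.008 and 0.017 m and angle between tray5's own z axis and vertical below 0.1 rad))) and (((x of eye3_mid in the frame of tray1 between -0.045 and 0.045 m and y of eye3_mid in the frame of tray1 between -0.028 and 0.028 m and z of eye3_mid in the frame of tray1 between 0.005 and 0.05 m) and (x of tray1 in the frame of board between -0.125 and 0.125 m and y of tray1 in the frame of board between -0.1025 and 0.1025 m and z of tray1 in the frame of board between 0.008 and 0.017 m and angle between tray1's own z axis and vertical below 0.1 rad)) or ((x of eye3_mid in the frame of tray2 between -0.045 and 0.045 m and y of eye3_mid in the frame of tray2 between -0.028 and 0.028 m and z of eye3_mid in the frame of tray2 between 0.005 and 0.05 m) and (x of tray2 in the frame of board between -0.125 and 0.125 m and y of tray2 in the frame of board between -0.1025 and 0.1025 m and z of tray2 in the frame of board between 0.008 and 0.017 m and angle between tray2's own z axis and vertical below 0.1 rad)) or ((x of eye3_mid in the frame of tray3 between -0.045 and 0.045 m and y of eye3_mid in the frame of tray3 between -0.028 and 0.028 m and z of eye3_mid in the frame of tray3 between 0.005 and 0.05 m) and (x of tray3 in the frame of board between -0.125 and 0.125 m and y of tray3 in the frame of board between -0.1025 and 0.1025 m and z of tray3 in the frame of board between 0.008 and 0.017 m and angle between tray3's own z axis and vertical below 0.1 rad)) or ((x of eye3_mid in the frame of tray4 between -0.045 and 0.045 m and y of eye3_mid in the frame of tray4 between -0.028 and 0.028 m and z of eye3_mid in the frame of tray4 between 0.005 and 0.05 m) and (x of tray4 in the frame of board between -0.125 and 0.125 m and y of tray4 in the frame of board between -0.1025 and 0.1025 m and z of tray4 in the frame of board between 0.008 and 0.017 m and angle between tray4's own z axis and vertical below 0.1 rad)) or ((x of eye3_mid in the frame of tray5 between -0.045 and 0.045 m and y of eye3_mid in the frame of tray5 between -0.028 and 0.028 m and z of eye3_mid in the frame of tray5 between 0.005 and 0.05 m) and (x of tray5 in the frame of board between -0.125 and 0.125 m and y of tray5 in the frame of board between -0.1025 and 0.1025 m and z of tray5 in the frame of board between 0.008 and 0.017 m and angle between tray5's own z axis and vertical below 0.1 rad))) and (((x of eye4_mid in the frame of tray1 between -0.045 and 0.045 m and y of eye4_mid in the frame of tray1 between -0.028 and 0.028 m and z of eye4_mid in the frame of tray1 between 0.005 and 0.05 m) and (x of tray1 in the frame of board between -0.125 and 0.125 m and y of tray1 in the frame of board between -0.1025 and 0.1025 m and z of tray1 in the frame of board between 0.008 and 0.017 m and angle between tray1's own z axis and vertical below 0.1 rad)) or ((x of eye4_mid in the frame of tray2 between -0.045 and 0.045 m and y of eye4_mid in the frame of tray2 between -0.028 and 0.028 m and z of eye4_mid in the frame of tray2 between 0.005 and 0.05 m) and (x of tray2 in the frame of board between -0.125 and 0.125 m and y of tray2 in the frame of board between -0.1025 and 0.1025 m and z of tray2 in the frame of board between 0.008 and 0.017 m and angle between tray2's own z axis and vertical below 0.1 rad)) or ((x of eye4_mid in the frame of tray3 between -0.045 and 0.045 m and y of eye4_mid in the frame of tray3 between -0.028 and 0.028 m and z of eye4_mid in the frame of tray3 between 0.005 and 0.05 m) and (x of tray3 in the frame of board between -0.125 and 0.125 m and y of tray3 in the frame of board between -0.1025 and 0.1025 m and z of tray3 in the frame of board between 0.008 and 0.017 m and angle between tray3's own z axis and vertical below 0.1 rad)) or ((x of eye4_mid in the frame of tray4 between -0.045 and 0.045 m and y of eye4_mid in the frame of tray4 between -0.028 and 0.028 m and z of eye4_mid in the frame of tray4 between 0.005 and 0.05 m) and (x of tray4 in the frame of board between -0.125 and 0.125 m and y of tray4 in the frame of board between -0.1025 and 0.1025 m and z of tray4 in the frame of board between 0.008 and 0.017 m and angle between tray4's own z axis and vertical below 0.1 rad)) or ((x of eye4_mid in the frame of tray5 between -0.045 and 0.045 m and y of eye4_mid in the frame of tray5 between -0.028 and 0.028 m and z of eye4_mid in the frame of tray5 between 0.005 and 0.05 m) and (x of tray5 in the frame of board between -0.125 and 0.125 m and y of tray5 in the frame of board between -0.1025 and 0.1025 m and z of tray5 in the frame of board between 0.008 and 0.017 m and angle between tray5's own z axis and vertical below 0.1 rad))) and horizontal distance between each of eye2_mid, eye3_mid, eye4_mid and eye1_mid above 0.065 m and horizontal distance between each of eye3_mid, eye4_mid and eye2_mid above 0.065 m and horizontal distance between eye4_mid and eye3_mid above 0.065 m and height (world z) of tray1 between 0.096 and 0.104 m and angle between tray1's own z axis and vertical below 0.06 rad and distance of tray1 from where it was at the start of the episode below 0.03 m and ((horizontal distance between tray2 and tray1 below 0.012 m and height (world z) of tray2 between 0.115 and 0.125 m and angle between tray2's own z axis and vertical below 0.06 rad) or ((x of tray2 in the frame of board between -0.125 and 0.125 m and y of tray2 in the frame of board between -0.1025 and 0.1025 m and z of tray2 in the frame of board between 0.008 and 0.017 m and angle between tray2's own z axis and vertical below 0.1 rad) and (x of eye1_mid in the frame of tray2 between -0.045 and 0.045 m and y of eye1_mid in the frame of tray2 between -0.028 and 0.028 m and z of eye1_mid in the frame of tray2 between 0.005 and 0.05 m)) or ((x of tray2 in the frame of board between -0.125 and 0.125 m and y of tray2 in the frame of board between -0.1025 and 0.1025 m and z of tray2 in the frame of board between 0.008 and 0.017 m and angle between tray2's own z axis and vertical below 0.1 rad) and (x of eye2_mid in the frame of tray2 between -0.045 and 0.045 m and y of eye2_mid in the frame of tray2 between -0.028 and 0.028 m and z of eye2_mid in the frame of tray2 between 0.005 and 0.05 m)) or ((x of tray2 in the frame of board between -0.125 and 0.125 m and y of tray2 in the frame of board between -0.1025 and 0.1025 m and z of tray2 in the frame of board between 0.008 and 0.017 m and angle between tray2's own z axis and vertical below 0.1 rad) and (x of eye3_mid in the frame of tray2 between -0.045 and 0.045 m and y of eye3_mid in the frame of tray2 between -0.028 and 0.028 m and z of eye3_mid in the frame of tray2 between 0.005 and 0.05 m)) or ((x of tray2 in the frame of board between -0.125 and 0.125 m and y of tray2 in the frame of board between -0.1025 and 0.1025 m and z of tray2 in the frame of board between 0.008 and 0.017 m and angle between tray2's own z axis and vertical below 0.1 rad) and (x of eye4_mid in the frame of tray2 between -0.045 and 0.045 m and y of eye4_mid in the frame of tray2 between -0.028 and 0.028 m and z of eye4_mid in the frame of tray2 between 0.005 and 0.05 m))) and ((horizontal distance between tray3 and tray1 below 0.012 m and height (world z) of tray3 between 0.135 and 0.145 m and angle between tray3's own z axis and vertical below 0.06 rad) or ((x of tray3 in the frame of board between -0.125 and 0.125 m and y of tray3 in the frame of board between -0.1025 and 0.1025 m and z of tray3 in the frame of board between 0.008 and 0.017 m and angle between tray3's own z axis and vertical below 0.1 rad) and (x of eye1_mid in the frame of tray3 between -0.045 and 0.045 m and y of eye1_mid in the frame of tray3 between -0.028 and 0.028 m and z of eye1_mid in the frame of tray3 between 0.005 and 0.05 m)) or ((x of tray3 in the frame of board between -0.125 and 0.125 m and y of tray3 in the frame of board between -0.1025 and 0.1025 m and z of tray3 in the frame of board between 0.008 and 0.017 m and angle between tray3's own z axis and vertical below 0.1 rad) and (x of eye2_mid in the frame of tray3 between -0.045 and 0.045 m and y of eye2_mid in the frame of tray3 between -0.028 and 0.028 m and z of eye2_mid in the frame of tray3 between 0.005 and 0.05 m)) or ((x of tray3 in the frame of board between -0.125 and 0.125 m and y of tray3 in the frame of board between -0.1025 and 0.1025 m and z of tray3 in the frame of board between 0.008 and 0.017 m and angle between tray3's own z axis and vertical below 0.1 rad) and (x of eye3_mid in the frame of tray3 between -0.045 and 0.045 m and y of eye3_mid in the frame of tray3 between -0.028 and 0.028 m and z of eye3_mid in the frame of tray3 between 0.005 and 0.05 m)) or ((x of tray3 in the frame of board between -0.125 and 0.125 m and y of tray3 in the frame of board between -0.1025 and 0.1025 m and z of tray3 in the frame of board between 0.008 and 0.017 m and angle between tray3's own z axis and vertical below 0.1 rad) and (x of eye4_mid in the frame of tray3 between -0.045 and 0.045 m and y of eye4_mid in the frame of tray3 between -0.028 and 0.028 m and z of eye4_mid in the frame of tray3 between 0.005 and 0.05 m))) and ((horizontal distance between tray4 and tray1 below 0.012 m and height (world z) of tray4 between 0.155 and 0.165 m and angle between tray4's own z axis and vertical below 0.06 rad) or ((x of tray4 in the frame of board between -0.125 and 0.125 m and y of tray4 in the frame of board between -0.1025 and 0.1025 m and z of tray4 in the frame of board between 0.008 and 0.017 m and angle between tray4's own z axis and vertical below 0.1 rad) and (x of eye1_mid in the frame of tray4 between -0.045 and 0.045 m and y of eye1_mid in the frame of tray4 between -0.028 and 0.028 m and z of eye1_mid in the frame of tray4 between 0.005 and 0.05 m)) or ((x of tray4 in the frame of board between -0.125 and 0.125 m and y of tray4 in the frame of board between -0.1025 and 0.1025 m and z of tray4 in the frame of board between 0.008 and 0.017 m and angle between tray4's own z axis and vertical below 0.1 rad) and (x of eye2_mid in the frame of tray4 between -0.045 and 0.045 m and y of eye2_mid in the frame of tray4 between -0.028 and 0.028 m and z of eye2_mid in the frame of tray4 between 0.005 and 0.05 m)) or ((x of tray4 in the frame of board between -0.125 and 0.125 m and y of tray4 in the frame of board between -0.1025 and 0.1025 m and z of tray4 in the frame of board between 0.008 and 0.017 m and angle between tray4's own z axis and vertical below 0.1 rad) and (x of eye3_mid in the frame of tray4 between -0.045 and 0.045 m and y of eye3_mid in the frame of tray4 between -0.028 and 0.028 m and z of eye3_mid in the frame of tray4 between 0.005 and 0.05 m)) or ((x of tray4 in the frame of board between -0.125 and 0.125 m and y of tray4 in the frame of board between -0.1025 and 0.1025 m and z of tray4 in the frame of board between 0.008 and 0.017 m and angle between tray4's own z axis and vertical below 0.1 rad) and (x of eye4_mid in the frame of tray4 between -0.045 and 0.045 m and y of eye4_mid in the frame of tray4 between -0.028 and 0.028 m and z of eye4_mid in the frame of tray4 between 0.005 and 0.05 m))) and ((horizontal distance between tray5 and tray1 below 0.012 m and height (world z) of tray5 between 0.175 and 0.185 m and angle between tray5's own z axis and vertical below 0.06 rad) or ((x of tray5 in the frame of board between -0.125 and 0.125 m and y of tray5 in the frame of board between -0.1025 and 0.1025 m and z of tray5 in the frame of board between 0.008 and 0.017 m and angle between tray5's own z axis and vertical below 0.1 rad) and (x of eye1_mid in the frame of tray5 between -0.045 and 0.045 m and y of eye1_mid in the frame of tray5 between -0.028 and 0.028 m and z of eye1_mid in the frame of tray5 between 0.005 and 0.05 m)) or ((x of tray5 in the frame of board between -0.125 and 0.125 m and y of tray5 in the frame of board between -0.1025 and 0.1025 m and z of tray5 in the frame of board between 0.008 and 0.017 m and angle between tray5's own z axis and vertical below 0.1 rad) and (x of eye2_mid in the frame of tray5 between -0.045 and 0.045 m and y of eye2_mid in the frame of tray5 between -0.028 and 0.028 m and z of eye2_mid in the frame of tray5 between 0.005 and 0.05 m)) or ((x of tray5 in the frame of board between -0.125 and 0.125 m and y of tray5 in the frame of board between -0.1025 and 0.1025 m and z of tray5 in the frame of board between 0.008 and 0.017 m and angle between tray5's own z axis and vertical below 0.1 rad) and (x of eye3_mid in the frame of tray5 between -0.045 and 0.045 m and y of eye3_mid in the frame of tray5 between -0.028 and 0.028 m and z of eye3_mid in the frame of tray5 between 0.005 and 0.05 m)) or ((x of tray5 in the frame of board between -0.125 and 0.125 m and y of tray5 in the frame of board between -0.1025 and 0.1025 m and z of tray5 in the frame of board between 0.008 and 0.017 m and angle between tray5's own z axis and vertical below 0.1 rad) and (x of eye4_mid in the frame of tray5 between -0.045 and 0.045 m and y of eye4_mid in the frame of tray5 between -0.028 and 0.028 m and z of eye4_mid in the frame of tray5 between 0.005 and 0.05 m)))); the robot touches nothing.
It fails at once if a tray is dragged up off the stack together with the tray nested in it ((height (world z) of tray1 above 0.115 m and distance between tray1 and tray2 below 0.025 m) or (height (world z) of tray2 above 0.135 m and distance between tray2 and tray3 below 0.025 m) or (height (world z) of tray3 above 0.155 m and distance between tray3 and tray4 below 0.025 m) or (height (world z) of tray4 above 0.175 m and distance between tray4 and tray5 below 0.025 m)).
It fails at once if one of the parts lying about is pushed away by more than 30 mm (distance of any of bearing, gear, plug, injector from where it was at the start of the episode above 0.03 m).
Of eye1, eye2, eye3, eye4 only 3 to 4 are there at a start; the rules pass over those that are not, and their reading is None.
At some moment in a run one of board may be knocked a few centimetres aside while the robot is not near it.
Once in a run the grip may slacken for a moment while it holds something.
It also fails if it takes over 210 s, if anything falls off the work surface, if the arm or the gripper's body presses on something with over 40 N, if the wrist force passes 120 N, or if a joint passes its speed limit or range.

ROBOT

A 7-joint arm with a two-finger parallel gripper is mounted at the origin on a cart in front of the work surface, level with it; the furniture and walls round the work are solid. World frame = base frame: x ahead of the robot, y to its left, z up, the work surface at z = 0. Lengths are in m, angles in degrees, forces in N, time in s.
With the tool pointing down it reaches from about 0.425 to 0.875 m from the base axis. Payload 4.7 kg.
Tool frame: the origin (TCP) lies at the very end of the fingers, on their centre line; the grasp point (between the pads) lies 19 mm behind it; z points along the fingers, y is the line along which they close (so a half turn about z gives the same grasp; the last joint's range is limited). The gripper opens to 87 mm and grips with 3 to 60 N. Pads are 19 mm wide; open, the fingers measure 117 mm over their backs; the gripper's body (75 mm by 190 mm) begins 51 mm behind the grasp point.
Start: joints at [-67.89, 18.392, -4.016, 83.108, 1.295, 78.541, -3.26], TCP at [0.236, 0.606, 0.223] pointing down, gripper open.
Joint ranges: [-163.93, 163.93], [-17.29, 119.83], [-79.2, 71.16], [3.27, 140.29], [-89.18, 269.18], [5.43, 117.66], [-154.24, 154.24]. Speed limits (degrees/s): [147.25, 147.25, 180, 180, 180, 180, 180].

INTERFACE

Orientations are given as [roll, pitch, yaw] about the fixed x, y, z axes, in that order (R = Rz(yaw) Ry(pitch) Rx(roll)).
In Python, from cell import get_obs, eyes, env gives the robot as it stands.
- The arm moves only by the tool servo_tool, never from a script. Its argument "series" is a list that holds one entry, the list of rows, each a list of 7 numbers: the shift along the tool's x, y, z in units of 300 mm (1.0 is 300 mm), then the turn, a rotation vector about the tool's x, y, z in units of pi rad (1.0 is pi rad), then the opening, from 0 (shut) to 1 (fully open). In form: [[[tx, ty, tz, wx, wy, wz, gripper], ...]]. A call has 1 to 12 rows; each row is the pose to reach, as a shift and turn from the pose commanded when the call began, along the tool's axes at that moment, turning the shorter way round; what a row does not reach only later rows make up. A row lasts 1/12 s, in which the tool goes at most 41.7 mm and 7.16 degrees, less where a joint would pass 70% of its speed; a pose out of reach is approached as far as the arm can. A call with a number of a shift or a turn outside -1 to 1 is refused whole. A call with a gripper value outside its range is refused whole. The fingers move at their own pace and stop on an object; "grip_force" is the grip in N (left out, the last holds). Time passes only in rows, so rows that repeat a pose let the fingers close. It gives the time, the measured TCP pose, the force, the opening and the grip force at its end, in the units of the state.
- get_obs(): the state, without advancing time (a new reading comes with each control period).
- eyes.read_camera(name): name is "scene" or "top"; returns a dict with "frame" (420x560x3 uint8, red, green, blue), "depth" (420x560 float32, m along the optical axis (not along the pixel's ray), 0 where there is no reading), "fx", "fy", "cx", "cy" (pixels), "origin" and "rotation" of the camera in the world. Camera axes: x right, y down, z forward; pixel columns grow to the right and rows downward; lengths in m; the calibration is good to about 2 mm. A picture is of the moment at which its call begins.
- env.sign_off(): hands the job in; it is judged then, once.
The state is a dict: "time_s": time; "qpos": joint angles; "joint_velocities": joint speeds; "effort": joint torques, N m; "tool_pos": TCP position; "tool_rot": TCP orientation; "force": force on the tool from outside, world axes, zero at the start; "wrist_torque": the same for the moment, N m; "grip_width": finger opening in m; "grasp_force": force on a finger pad.
Only numpy, scipy, OpenCV 4.12 (cv2) and the standard library are available. Lean on these libraries where they do the work, as an engineer would, in place of code of your own. Each camera call takes 0.05 s, during which the arm holds its last target. There are 200 camera calls.

## Working session

There is one attempt and no reset: what is moved stays moved. The work goes in short steps, Python scripts to look and compute and a tool call to move; the robot and the scene stay as the last step left them, time stands still between calls to the robot, and variables do not carry over. Pictures are saved under pics/ and viewed, at most 14 in all, crops included, and the job is handed in when it is done.

Besides the shell and the picture viewer there is one more tool, called after "Request:" as a command line: name --argument value ..., lists and objects as JSON in quotes. servo_tool: Moves the arm, as the interface text tells. Shifts and turns lie within -1 to 1; 1 stands for 300 mm of shift or pi rad of turn. Its arguments: {"type":"object","properties":{"series":{"type":"array"},"grip_force":{"type":"number"}},"required":["series"]}

```bash
mkdir -p pics; ls
cat > h.py <<'E'
import numpy as np, cv2
from cell import get_obs, eyes, env
def cam(n):
    c=eyes.read_camera(n); d=c["depth"]; v,u=np.mgrid[:d.shape[0],:d.shape[1]]
    P=np.stack([(u-c["cx"])/c["fx"]*d,(v-c["cy"])/c["fy"]*d,d],-1)@np.array(c["rotation"]).T+np.array(c["origin"])
    P[d==0]=np.nan
    return c,P
E
python3 - <<'E'
from h import *
for n in("scene","top"):
    c,P=cam(n); cv2.imwrite(f"pics/{n}0.png",c["frame"][...,::-1]); np.savez(f"{n}0.npz",P=P,f=c["frame"])
    print(n,c["origin"],np.round(c["rotation"],3).tolist(),c["fx"],c["cx"],c["cy"])
print(get_obs())
E
```

```text
picsTraceback (most recent call last):
  File "<stdin>", line 3, in <module>
  File "h.py", line 5, in cam
    P=np.stack([(u-c["cx"])/c["fx"]*d,(v-c["cy"])/c["fy"]*d,d],-1)@np.array(c["rotation"]).T+np.array(c["origin"])
      ~~~~~~~~~~~~~~~~~~~~~~~~~~~~~~~~~~~~~~~~~~~~~~~~~~~~~~~~~~~~~~~~~~~~~~~~~~~~~~~~~~~~~~^~~~~~~~~~~~~~~~~~~~~~
ValueError: operands could not be broadcast together with shapes (420,560) (3,)
```

```bash
sed -i 's/np.array(c\["rotation"\]).T/R.from_euler("xyz",c["rotation"],degrees=True).as_matrix().T/; 1a from scipy.spatial.transform import Rotation as R' h.py
python3 - <<'E'
from h import *
for n in("scene","top"):
    c,P=cam(n); cv2.imwrite(f"pics/{n}0.png",c["frame"][...,::-1]); np.savez(f"{n}0.npz",P=P,f=c["frame"])
    print(n,c["origin"],c["rotation"],c["fx"],c["cx"],c["cy"])
    for v in range(20,420,60): print([np.round(P[v,u],3).tolist() for u in range(40,560,120)])
print(get_obs())
E
```

```text
scene [-0.27491289  0.67474848  0.64937707] [-117.07141       0.68078094 -130.72442587] 440.89553517144464 278.2460623059139 214.16181715673838
[[-0.089, 0.627, 0.64], [-0.098, 0.585, 0.639], [0.118, 0.334, 0.619], [0.102, 0.138, 0.611], [0.147, -0.338, 0.587]]
[[-0.087, 0.632, 0.62], [-0.097, 0.588, 0.616], [nan, nan, nan], [1.896, -2.499, -0.027], [0.89, -2.309, 0.125]]
[[-0.085, 0.637, 0.597], [-0.097, 0.592, 0.59], [1.102, -0.511, 0.076], [1.811, -2.472, -0.51], [0.79, -2.27, -0.23]]
[[-0.083, 0.642, 0.572], [-0.096, 0.595, 0.562], [0.703, -0.165, 0.042], [1.524, -2.138, -0.87], [0.689, -2.238, -0.609]]
[[-0.081, 0.648, 0.544], [-0.095, 0.6, 0.53], [0.482, 0.027, 0.003], [0.231, -0.15, 0.047], [-0.073, -0.005, 0.257]]
[[-0.08, 0.655, 0.514], [-0.094, 0.604, 0.493], [0.301, 0.184, 0.002], [0.127, -0.013, 0.001], [0.262, -1.386, -0.865]]
[[-0.077, 0.663, 0.478], [-0.094, 0.61, 0.453], [0.536, -0.013, -0.519], [0.029, 0.125, -0.0], [-0.117, -0.04, 0.0]]
top [0.30036859 0.03335353 1.69803383] [-173.80256358   -0.50191071  -89.06076241] 535.6451223182729 280.4708170118085 212.79740333
[... 840 characters left out ...]
, 'qpos': array([-67.88993836,  18.43117132,  -4.01585848,  83.15673287,
         1.29557918,  78.54115669,  -3.26304585]), 'joint_velocities': array([-0.05578644, -0.07059984, -0.02980887, -0.24993477,  0.08167651,
       -0.02084193,  0.06001165]), 'effort': array([ 7.37269038e-04, -4.91795361e+01, -4.04132456e-01, -3.12878323e+01,
       -6.38832967e-02,  4.04966762e-02,  1.23685704e-04]), 'tool_pos': array([0.23603375, 0.60519717, 0.22171016]), 'tool_rot': array([-1.79916187e+02,  5.41254875e-03,  1.58696669e+02]), 'force': array([ 0.38353743, -0.66638032,  0.0997445 ]), 'wrist_torque': array([-0.01291903, -0.01915216,  0.04784655]), 'grasp_force': 0.0, 'grip_width': 0.08696926507619501}
```

View pics/top0.png

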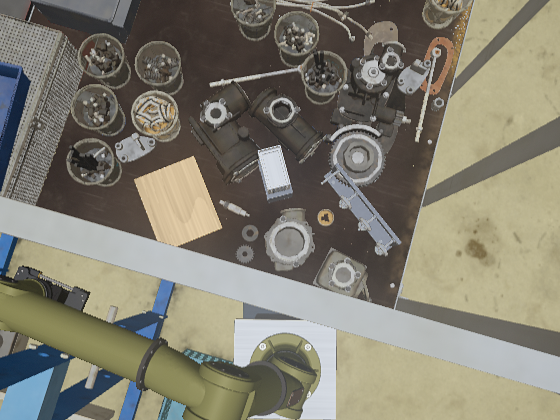

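View pics/scene0.png

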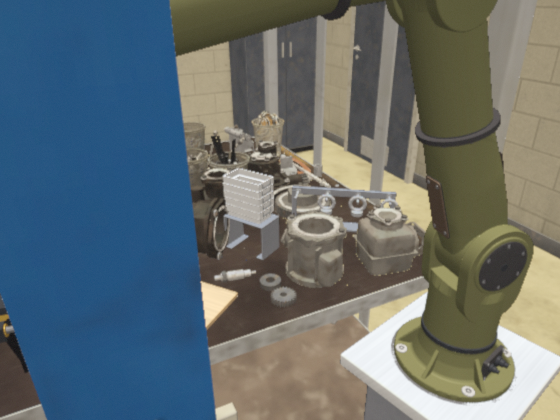

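```bash
cat > meas.py <<'E'
from h import *
def rect(P,m):
    pts=P[m][:,:2].astype(np.float32)*1000
    (c,s,a)=cv2.minAreaRect(pts); return len(pts),np.round(c,1),np.round(s,1),round(a,1)
E
python3 - <<'E'
from meas import *
z=np.load("top0.npz");P=z["P"];f=z["f"]
o=cv2.resize(f[140:290,120:420],None,fx=2.66,fy=2.66,interpolation=cv2.INTER_CUBIC); cv2.imwrite("pics/c1.png",o[...,::-1])
# stack
def box(u0,u1,v0,v1):
    m=np.zeros(P.shape[:2],bool); m[v0:v1,u0:u1]=1; return m
Z=P[...,2]
st=box(250,300,135,205)
for lo,hi in((.205,.225),(.17,.205),(.09,.11)): print("stack",lo,hi,rect(P,st&(Z>lo)&(Z<hi)),np.nanmean(Z[st&(Z>lo)&(Z<hi)]))
b=box(125,225,150,250)
hsv=cv2.cvtColor(f,cv2.COLOR_RGB2HSV); m=b&(hsv[...,1]>60)&(hsv[...,2]>140)
n,lab,s,_=cv2.connectedComponentsWithStats(m.astype(np.uint8)); k=1+s[1:,4].argmax(); m=cv2.erode((lab==k).astype(np.uint8),np.ones((1,1)))>0
print("board",rect(P,m),np.nanmedian(Z[m]), cv2.minAreaRect(np.argwhere(m)[:,::-1].astype(np.float32)))
r=box(315,405,160,262)
for lo,hi in((.112,.14),(.10,.112),(.06,.10)): print("rack",lo,hi,rect(P,r&(Z>lo)&(Z<hi)))
for v in range(160,262,2):
    print(v,''.join('.' if not np.isfinite(Z[v,u]) else '%x'%int(max(0,min(15,Z[v,u]*100))) for u in range(315,405)))
E
```

```text
stack 0.205 0.225 (193, array([591.3,  44.3]), array([117.4,  66.1]), 15.3) 0.21450066953026148
stack 0.17 0.205 (833, array([590.1,  45.9]), array([115.4,  64.4]), 15.6) 0.1884788465342432
stack 0.09 0.11 (392, array([628.6,  20.9]), array([194.7, 142.1]), 15.9) 0.10052628748853204
board (4993, array([nan, nan]), array([0., 0.]), 0.0) 0.012978321731778042 ((177.49603271484375, 203.4899444580078), (78.70063018798828, 65.44328308105469), 68.42869567871094)
rack 0.112 0.14 (934, array([ 443.8, -160.9]), array([306.2, 208.4]), 39.0)
rack 0.1 0.112 (168, array([ 478.3, -215.9]), array([288.9, 213.8]), 1.4)
rack 0.06 0.1 (388, array([ 497.3, -200.5]), array([302.6, 217.1]), 7.6)
160 000100000000023434434433333436778755545554444555455445777743444443333440000000000000000000
162 000000000000002343443334334436778778745545555555555587776733344444433000000000000000000000
164 00000000000000334334bcccc334456687777774544555555477776773333344.43.4340000000000000000000
166 000000000.000001334abcbcdc4344556777677887777876767877753434333433431000000000000000000000
168 000000000000000334789bcccccc43434
[... 3727 characters left out ...]
000007789ccccccbb001100000000000000
248 000000000000000666600000000000000000000000000001000000000006788888cbcb80100000000000000000
250 000000000000005566aaa560000000000000000000000000000000000007788bbbbccccb000000000000000000
252 00000010000005679abbbbbbaba0000000000000100000000000000000006bbcb7888cccb00000000000000000
254 000100000000579abbbcbccbbbbbbb.00000000000000000000000000000000677709abbb0000000000000.000
256 0000000000057aababbbbbcbbcbcbbcbba90000000000000000000000000000000000000000000000000000000
258 000000000067aabccbbcccccbcccbbbeeefbba0000000000000000000000000000000000000001000000000000
260 00000000058aabbbcbcbcbbcdeeedeffffeebbbbaa000000000000000000000000000000000000000000000000
```

View pics/c1.png

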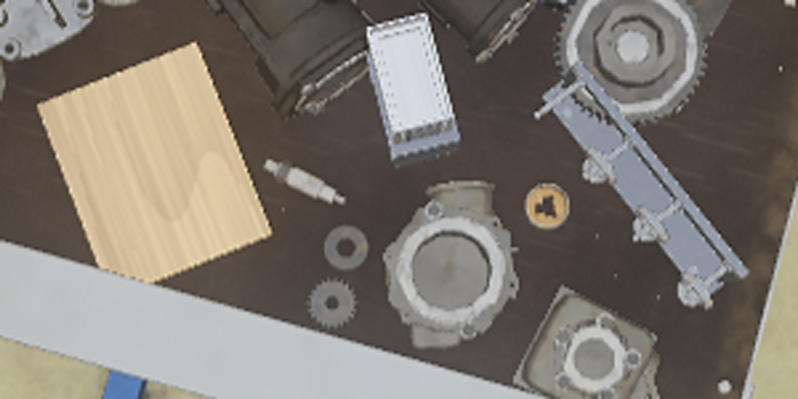

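Run:
```python
from meas import *
z=np.load("top0.npz");P=z["P"];f=z["f"];Z=P[...,2]
v,u=np.mgrid[:420,:560]
m=(u>318)&(u<405)&(v>162)&(v<250)&(Z>.113)&(Z<.14)&~((u<345)&(v>246))
n,lab,s,_=cv2.connectedComponentsWithStats(m.astype(np.uint8)); m=lab==1+s[1:,4].argmax()
p=P[m][:,:2]; w=np.ones(len(p),bool)
for i in range(15):
    c=p[w].mean(0); d=np.linalg.svd(p[w]-c)[2][0]; d*=np.sign(d[0]); nrm=np.array([d[1],-d[0]])
    r=(p-c)@nrm; w=abs(r)<.009
t=(p[w]-c)@d; r=(p[w]-c)@nrm
print("bar",c,np.degrees(np.arctan2(d[1],d[0])),t.min(),t.max(),np.percentile(r,[2,98]),w.sum())
mid=(t.min()+t.max())/2; o=c+d*mid-nrm*.008
print("rack origin",o,"x axis",nrm)
q=P.reshape(-1,3); x=(q[:,:2]-o)@nrm; y=(q[:,:2]-o)@d
for h in (132,44,-44,-132):
    k=(abs(y-h/1000)<.04)&(x<-.015)&(x>-.09)&(q[:,2]>.1)&(q[:,2]<.14)
    k2=k&(q[:,2]>.1165); k3=(abs(y-h/1000)<.04)&(x<-.015)&(x>-.09)&(q[:,2]>.06)&(q[:,2]<.095)
    print(h,k.sum(),np.round([x[k2].mean(),y[k2].mean(),y[k].min(),y[k].max(),x[k].min()],4), "collar",k3.sum(),np.round([x[k3].min(),x[k3].max(),y[k3].min(),y[k3].max()],3))
# board
hsv=cv2.cvtColor(f,cv2.COLOR_RGB2HSV); m=(u>125)&(u<225)&(v>150)&(v<250)&(hsv[...,1]>60)&(hsv[...,2]>140)&np.isfinite(Z)
n,lab,s,_=cv2.connectedComponentsWithStats(m.astype(np.uint8)); m=lab==1+s[1:,4].argmax()
print("board",rect(P,m))
hull=cv2.convexHull((P[m][:,:2]*1000).astype(np.float32)); print(cv2.approxPolyDP(hull,6,True)[:,0].round())
# bystanders/heights
for nm,(uu,vv) in dict(rail=(60,222),rail2=(180,255),housing=(285,240),box=(345,270),inj=(235,208),brg=(250,233),gear=(247,253),plug=(326,217),hl=(225,160),hl2=(215,110)).items():
    print(nm,np.round(P[vv,uu],3), np.round(np.nanmax(Z[vv-12:vv+12,uu-12:uu+12]),3))
```

```text
bar [ 0.50495278 -0.23526982] 38.8634615949671 -0.15074578047483653 0.1524113470977951 [-0.00770263  0.00752458] 498
rack origin [ 0.50058149 -0.22851813] x axis [ 0.62746663 -0.77864345]Traceback (most recent call last):
  File "<stdin>", line 18, in <module>
    return umr_minimum(a, axis, None, out, keepdims, initial, where)
ValueError: zero-size array to reduction operation minimum which has no identity
```

Run:
```python
from meas import *
z=np.load("top0.npz");P=z["P"];f=z["f"];Z=P[...,2]
v,u=np.mgrid[:420,:560]
o=np.array([.5006,-.2285]); nrm=np.array([.6275,-.7786]); d=np.array([.7786,.6275])
q=P.reshape(-1,3); x=(q[:,:2]-o)@nrm; y=(q[:,:2]-o)@d
for h in (132,44,-44,-132):
    s=(abs(y-h/1000)<.04)&(x<-.015)&(x>-.09)
    for nm,k in (("top",s&(q[:,2]>.1165)&(q[:,2]<.14)),("mid",s&(q[:,2]>.1)&(q[:,2]<.14)),("collar",s&(q[:,2]>.06)&(q[:,2]<.095))):
        if k.sum(): print(h,nm,k.sum(),np.round([x[k].mean(),y[k].mean(),x[k].min(),x[k].max(),y[k].min(),y[k].max()],4))
hsv=cv2.cvtColor(f,cv2.COLOR_RGB2HSV); m=(u>125)&(u<225)&(v>150)&(v<250)&(hsv[...,1]>60)&(hsv[...,2]>140)&np.isfinite(Z)
n,lab,s,_=cv2.connectedComponentsWithStats(m.astype(np.uint8)); m=lab==1+s[1:,4].argmax()
print("board",rect(P,m))
hull=cv2.convexHull((P[m][:,:2]*1000).astype(np.float32)); print(cv2.approxPolyDP(hull,6,True)[:,0].round().tolist())
for nm,(uu,vv) in dict(rail=(60,222),rail2=(180,255),housing=(285,240),box=(345,270),inj=(235,208),brg=(250,233),gear=(247,253),plug=(326,217),hl=(225,160),hl2=(215,110)).items():
    print(nm,np.round(P[vv,uu],3), np.round(np.nanmax(Z[vv-12:vv+12,uu-12:uu+12]),3))
```

```text
132 top 13 [-0.0431  0.1321 -0.0632 -0.0214  0.1293  0.1347]
132 mid 35 [-0.0393  0.1317 -0.0632 -0.0159  0.1287  0.1347]
44 top 55 [-0.04    0.0439 -0.0634 -0.0182  0.0225  0.0642]
44 mid 91 [-0.0384  0.0437 -0.0634 -0.0151  0.0197  0.0686]
44 collar 46 [-0.0425  0.0427 -0.0534 -0.0191  0.0235  0.0601]
-44 top 55 [-0.0354 -0.0437 -0.0616 -0.0169 -0.0613 -0.0255]
-44 mid 88 [-0.0362 -0.0436 -0.0616 -0.0163 -0.0685 -0.0198]
-44 collar 46 [-0.039  -0.0436 -0.0485 -0.0175 -0.0636 -0.028 ]
-132 top 54 [-0.0426 -0.1314 -0.0619 -0.0179 -0.1517 -0.1107]
-132 mid 87 [-0.0407 -0.132  -0.062  -0.0168 -0.1548 -0.109 ]
-132 collar 50 [-0.0462 -0.1313 -0.0562 -0.0257 -0.1492 -0.1158]
board (4976, array([453.9, 320.9]), array([388.2, 213.7]), 25.7)
[[584.0, 490.0], [391.0, 408.0], [325.0, 140.0], [661.0, 304.0], [628.0, 403.0]]
rail [0.349 0.267 1.12 ] 1.123
rail2 [0.316 0.137 1.118] 1.123
housing [0.395 0.007 0.06 ] 0.149
box [ 0.306 -0.166  0.148] 0.162
inj [0.496 0.165 0.019] 0.032
brg [ 0.419  0.117 -0.001] 0.027
gear [0.355 0.124 0.015] 1.119
plug [ 0.475 -0.124 -0.005] 0.031
hl [0.622 0.188 0.148] 0.169
hl2 [0.774 0.223 0.144] 0.166
```

Request:
servo_tool --series '[[[-0.45, -0.33, -0.13, 0, 0, -0.05, 1], [-0.89, -0.657, -0.133, 0, 0, -0.102, 1], [-0.89, -0.657, -0.133, 0, 0, -0.102, 1], [-0.89, -0.657, -0.133, 0, 0, -0.102, 1], [-0.89, -0.657, -0.133, 0, 0, -0.102, 1], [-0.89, -0.657, -0.133, 0, 0, -0.102, 1], [-0.89, -0.657, -0.133, 0, 0, -0.102, 1], [-0.89, -0.657, -0.133, 0, 0, -0.102, 1], [-0.89, -0.657, -0.133, 0, 0, -0.102, 1], [-0.89, -0.657, -0.133, 0, 0, -0.102, 1], [-0.89, -0.657, -0.133, 0, 0, -0.102, 1], [-0.89, -0.657, -0.133, 0, 0, -0.102, 1]]]'

```text
time_s: 1.15
tool_pos: [0.412, 0.3265, 0.2621]
tool_rot: [180.0, -0.1, 177.2]
force: [-0.9, 0.8, 0.4]
grip_width: 0.0871
grasp_force: 0.0
```

```bash
cat > go.py <<'E'
import sys
from h import *
def go(*targets):  # x y z yaw ; rows relative to the present pose
    o=get_obs(); R0=R.from_euler("xyz",o["tool_rot"],degrees=True)
    print("now",np.round(o["tool_pos"],4),np.round(o["tool_rot"],1),"t",round(o["time_s"],2),"F",np.round(o["force"],1),"w",round(o["grip_width"],4),"gf",round(o["grasp_force"],1),"q",np.round(o["qpos"]).astype(int))
    for t in targets:
        s=R0.inv().apply(np.array(t[:3])-o["tool_pos"])/.3
        w=(R0.inv()*R.from_euler("xyz",[180,0,t[3]],degrees=True)).as_rotvec()/np.pi
        print(t,np.round(s,3).tolist()+np.round(w,3).tolist())
if __name__=="__main__": go(*[tuple(map(float,a.split(","))) for a in sys.argv[1:]])
E
python3 go.py .591,.0445,.28,195.3
python3 - <<'E'
from meas import *
def board(P,f):
    Z=P[...,2]; hsv=cv2.cvtColor(f,cv2.COLOR_RGB2HSV)
    m=(P[...,0]>.3)&(P[...,0]<.75)&(P[...,1]>.1)&(P[...,1]<.55)&(hsv[...,1]>60)&(hsv[...,2]>140)&(Z>.002)&(Z<.024)
    n,lab,s,_=cv2.connectedComponentsWithStats(m.astype(np.uint8)); m=lab==1+s[1:,4].argmax()
    print("board",rect(P,m),np.nanmean(Z[m]))
    hull=cv2.convexHull((P[m][:,:2]*1000).astype(np.float32)); print(cv2.approxPolyDP(hull,6,True)[:,0].round().tolist())
z=np.load("top0.npz"); board(z["P"],z["f"])
E
```

```text
now [0.412  0.3265 0.2621] [ 1.800e+02 -1.000e-01  1.772e+02] t 1.15 F [-0.9  0.8  0.4] w 0.0871 gf 0.0 q [-47   2   6  97   0  80  46]
(0.591, 0.0445, 0.28, 195.3) [-0.641, -0.91, -0.06, 0.0, -0.0, -0.1]
board (4911, array([509.5, 349.3]), array([253.5, 207. ]), 23.1) 0.012989270056511341
[[661.0, 304.0], [584.0, 490.0], [391.0, 408.0], [376.0, 342.0], [435.0, 208.0]]
```

Request:
servo_tool --series '[[[-0.641, -0.91, -0.06, 0, 0, -0.1, 1], [-0.641, -0.91, -0.06, 0, 0, -0.1, 1], [-0.641, -0.91, -0.06, 0, 0, -0.1, 1], [-0.641, -0.91, -0.06, 0, 0, -0.1, 1], [-0.641, -0.91, -0.06, 0, 0, -0.1, 1], [-0.641, -0.91, -0.06, 0, 0, -0.1, 1], [-0.641, -0.91, -0.06, 0, 0, -0.1, 1], [-0.641, -0.91, -0.06, 0, 0, -0.1, 1], [-0.641, -0.91, -0.06, 0, 0, -0.1, 1], [-0.641, -0.91, -0.06, 0, 0, -0.1, 1], [-0.641, -0.91, -0.06, 0, 0, -0.1, 1], [-0.641, -0.91, -0.06, 0, 0, -0.1, 1]]]'

```text
time_s: 2.15
tool_pos: [0.5907, 0.0458, 0.2799]
tool_rot: [179.9, -0.1, -164.7]
force: [0.8, 0.3, -0.4]
grip_width: 0.0871
grasp_force: 0.0
```

```bash
python3 go.py .591,.0445,.202,195.3 .591,.0445,.235,195.3
```

```text
now [0.5907 0.0458 0.2799] [ 1.799e+02 -1.000e-01 -1.647e+02] t 2.15 F [ 0.8  0.3 -0.4] w 0.0871 gf 0.0 q [-26  10  22  87  -4  83 102]
(0.591, 0.0445, 0.202, 195.3) [-0.0, -0.005, 0.26, 0.0, -0.0, 0.0]
(0.591, 0.0445, 0.235, 195.3) [-0.0, -0.005, 0.15, 0.0, -0.0, 0.0]
```

Request:
servo_tool --series '[[[0, -0.005, 0.13, 0, 0, 0, 1], [0, -0.005, 0.22, 0, 0, 0, 1], [0, -0.005, 0.258, 0, 0, 0, 1], [0, -0.005, 0.258, 0, 0, 0, 1], [0, -0.005, 0.258, 0, 0, 0, 1], [0, -0.005, 0.258, 0, 0, 0, 0.7], [0, -0.005, 0.258, 0, 0, 0, 0.6], [0, -0.005, 0.258, 0, 0, 0, 0.5], [0, -0.005, 0.258, 0, 0, 0, 0.4], [0, -0.005, 0.258, 0, 0, 0, 0.4], [0, -0.005, 0.258, 0, 0, 0, 0.4], [0, -0.005, 0.258, 0, 0, 0, 0.4]]]' --grip_force 25

```text
time_s: 3.15
tool_pos: [0.5923, 0.0417, 0.2042]
tool_rot: [180.0, 0.1, -164.9]
force: [-0.4, 1.4, 5.4]
grip_width: 0.0663
grasp_force: 25.0
```

```bash
python3 go.py .591,.0445,.30,195.3
```

```text
now [0.5923 0.0417 0.2042] [ 1.800e+02  1.000e-01 -1.649e+02] t 3.15 F [-0.4  1.4  5.4] w 0.0663 gf 25.0 q [-26  12  22  94  -5  75 102]
(0.591, 0.0445, 0.3, 195.3) [0.001, 0.01, -0.319, 0.0, 0.001, -0.001]
```

Request:
servo_tool --series '[[[0, 0, -0.02, 0, 0, 0, 0.4], [0, 0, -0.04, 0, 0, 0, 0.4], [0, 0, -0.06, 0, 0, 0, 0.4], [0, 0, -0.08, 0, 0, 0, 0.4], [0, 0, -0.1, 0, 0, 0, 0.4], [0, 0, -0.13, 0, 0, 0, 0.4], [0, 0, -0.17, 0, 0, 0, 0.4], [0, 0, -0.21, 0, 0, 0, 0.4], [0, 0, -0.25, 0, 0, 0, 0.4], [0, 0, -0.25, 0, 0, 0, 0.4], [0, 0, -0.25, 0, 0, 0, 0.4]]]'

```text
time_s: 4.07
tool_pos: [0.5924, 0.041, 0.2793]
tool_rot: [-180.0, 0.1, -164.9]
force: [0.1, 0.2, -2.4]
grip_width: 0.0655
grasp_force: 25.0
```

```bash
cat > look.py <<'E'
from meas import *
import sys
def board(P,f):
    Z=P[...,2]; hsv=cv2.cvtColor(f,cv2.COLOR_RGB2HSV)
    m=(P[...,0]>.3)&(P[...,0]<.75)&(P[...,1]>.1)&(P[...,1]<.6)&(hsv[...,1]>60)&(hsv[...,2]>140)&(Z>.002)&(Z<.024)
    n,lab,s,_=cv2.connectedComponentsWithStats(m.astype(np.uint8)); m=lab==1+s[1:,4].argmax()
    print("board",rect(P,m))
    hull=cv2.convexHull((P[m][:,:2]*1000).astype(np.float32)); print(cv2.approxPolyDP(hull,6,True)[:,0].round().tolist())
def stack(P,n=5,c=(.592,.043)):
    Z=P[...,2]; near=np.hypot(P[...,0]-c[0],P[...,1]-c[1])<.075; top=.116+.02*n
    for lo,hi in((top-.026-.02,top-.012),(top-.011,top+.009)):
        m=near&(Z>lo)&(Z<hi)
        if m.sum(): print("stack",round(lo,3),rect(P,m),Z[m].mean())
c,P=cam("top"); board(P,c["frame"]); stack(P,int(sys.argv[2]))
cv2.imwrite(f"pics/{sys.argv[1]}.png",cv2.resize(c["frame"][140:290,120:420],None,fx=2.66,fy=2.66,interpolation=cv2.INTER_CUBIC)[...,::-1]); np.savez("last.npz",P=P,f=c["frame"])
E
python3 look.py a1 4;python3 go.py .5888,.3248,.25,203 .5888,.3248,.15,203
```

```text
board (4906, array([509.5, 348.9]), array([253.6, 207.1]), 23.1)
[[661.0, 304.0], [585.0, 491.0], [391.0, 409.0], [376.0, 342.0], [433.0, 209.0]]
now [0.5918 0.041  0.2783] [ 180.     0.  -164.9] t 4.12 F [-0.2  0.5 -1.9] w 0.0658 gf 25.0 q [-26  10  22  88  -4  83 102]
(0.5888, 0.3248, 0.25, 203.0) [-0.236, 0.916, 0.094, -0.0, 0.0, -0.044]
(0.5888, 0.3248, 0.15, 203.0) [-0.236, 0.916, 0.428, -0.0, 0.0, -0.044]
```

```bash
cat > clr.py <<'E'
from h import *
P=np.load("top0.npz")["P"].reshape(-1,3); P=P[np.isfinite(P[:,2])&(P[:,2]<.5)]
def clr(n,x,y,yaw,zmin):
    a=np.radians(yaw-90); d=np.array([np.cos(a),np.sin(a)]); q=P[:,:2]-[x,y]
    l=abs(q@d); w=abs(q@np.array([-d[1],d[0]])); k=P[:,2]>zmin
    g=np.hypot(np.maximum(l-.095,0),np.maximum(w-.0375,0)); i=np.where(k)[0][g[k].argmin()]
    print(n,"body gap",round(g[i],3),"to",P[i].round(3))
E
python3 - <<'E'
from clr import *
c=np.array([.5095,.3490]); bx=np.array([.9205,.3907]); by=np.array([-.3907,.9205])
for n,u,v in(("A",.064,-.052),("B",-.064,-.052),("C",0,.052),("D",.064,.052),("E",-.064,.052)):
    p=c+u*bx+v*by; print(p.round(4)); clr(n+" tray",*p,203,.095); clr(n+" eye",*p,113,.095)
for n,x,y in(("e2",.5098,-.1698),("e3",.4431,-.2273),("e4",.3714,-.2786)): clr(n,x,y,128.9,.14)
E
```

```text
[0.5887 0.3261]
A tray body gap 0.01 to [0.666 0.246 0.122]
A eye body gap 0.023 to [0.703 0.359 0.16 ]
[0.4709 0.2761]
B tray body gap 0.027 to [0.565 0.188 0.096]
B eye body gap 0.072 to [0.574 0.201 0.099]
[0.4892 0.3969]
C tray body gap 0.081 to [0.555 0.542 0.157]
C eye body gap 0.054 to [0.578 0.52  0.159]
[0.5481 0.4219]
D tray body gap 0.019 to [0.559 0.537 0.148]
D eye body gap 0.022 to [0.621 0.515 0.153]
[0.4303 0.3719]
E tray body gap 0.122 to [0.574 0.201 0.099]
E eye body gap 0.106 to [0.57  0.526 0.158]
e2 body gap 0.075 to [ 0.341 -0.177  0.154]
e3 body gap 0.065 to [ 0.338 -0.18   0.151]
e4 body gap 0.06 to [ 0.338 -0.18   0.151]
```

```bash
python3 go.py .5684,.3740,.25,203 .5684,.3740,.10,203
```

```text
now [0.5918 0.041  0.2783] [ 180.     0.  -164.9] t 4.12 F [-0.2  0.5 -1.9] w 0.0658 gf 25.0 q [-26  10  22  88  -4  83 102]
(0.5684, 0.374, 0.25, 203.0) [-0.213, 1.092, 0.094, -0.0, 0.0, -0.044]
(0.5684, 0.374, 0.1, 203.0) [-0.213, 1.092, 0.594, -0.0, 0.0, -0.044]
```

Request:
servo_tool --series '[[[-0.01, 0.06, 0, 0, 0, 0, 0.4], [-0.04, 0.18, 0, 0, 0, -0.01, 0.4], [-0.06, 0.3, 0.02, 0, 0, -0.01, 0.4], [-0.08, 0.42, 0.04, 0, 0, -0.02, 0.4], [-0.11, 0.54, 0.06, 0, 0, -0.02, 0.4], [-0.13, 0.66, 0.08, 0, 0, -0.03, 0.4], [-0.15, 0.78, 0.09, 0, 0, -0.03, 0.4], [-0.18, 0.9, 0.094, 0, 0, -0.04, 0.4], [-0.2, 0.98, 0.094, 0, 0, -0.044, 0.4], [-0.21, 1.0, 0.094, 0, 0, -0.044, 0.4], [-0.21, 1.0, 0.094, 0, 0, -0.044, 0.4], [-0.21, 1.0, 0.094, 0, 0, -0.044, 0.4]]]'

```text
time_s: 5.12
tool_pos: [0.5747, 0.3459, 0.2488]
tool_rot: [-179.9, -0.1, -157.1]
force: [0.2, -0.5, -0.5]
grip_width: 0.0659
grasp_force: 25.0
```

```bash
python3 look.py a2 4; python3 go.py .5684,.3740,.15,203 .5684,.3740,.06,203 .5684,.3740,.0375,203
```

```text
board (1673, array([531.1, 293.4]), array([248.2,  87.5]), 23.1)
[[661.0, 304.0], [615.0, 350.0], [558.0, 352.0], [410.0, 262.0], [430.0, 215.0], [442.0, 208.0]]
stack 0.15 (809, array([590. ,  55.6]), array([120.3,  84. ]), 16.0) 0.1680076283512465
stack 0.185 (183, array([592.2,  44.5]), array([118.1,  66.1]), 14.9) 0.19445185529220835
now [0.5752 0.3448 0.2493] [-1.799e+02 -1.000e-01 -1.572e+02] t 5.17 F [-0.6 -0.6 -0.3] w 0.0656 gf 25.0 q [-42  20  12  78  -4  82  83]
(0.5684, 0.374, 0.15, 203.0) [-0.017, 0.099, 0.331, -0.001, -0.0, -0.001]
(0.5684, 0.374, 0.06, 203.0) [-0.018, 0.1, 0.631, -0.001, -0.0, -0.001]
(0.5684, 0.374, 0.0375, 203.0) [-0.018, 0.1, 0.706, -0.001, -0.0, -0.001]
```

View pics/a2.png

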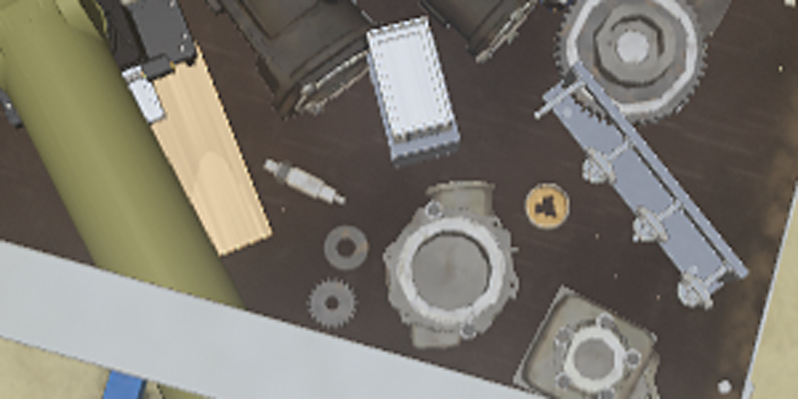

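Request:
servo_tool --series '[[[-0.018, 0.1, 0.1, 0, 0, 0, 0.4], [-0.018, 0.1, 0.2, 0, 0, 0, 0.4], [-0.018, 0.1, 0.3, 0, 0, 0, 0.4], [-0.018, 0.1, 0.4, 0, 0, 0, 0.4], [-0.018, 0.1, 0.5, 0, 0, 0, 0.4], [-0.018, 0.1, 0.58, 0, 0, 0, 0.4], [-0.018, 0.1, 0.63, 0, 0, 0, 0.4], [-0.018, 0.1, 0.66, 0, 0, 0, 0.4], [-0.018, 0.1, 0.68, 0, 0, 0, 0.4], [-0.018, 0.1, 0.695, 0, 0, 0, 0.4], [-0.018, 0.1, 0.695, 0, 0, 0, 0.4]]]'

```text
time_s: 6.08
tool_pos: [0.5684, 0.3761, 0.0416]
tool_rot: [-180.0, 0.0, -157.1]
force: [-0.3, -0.1, -1.9]
grip_width: 0.0654
grasp_force: 25.0
```

```bash
python3 go.py .5684,.3740,.037,203 .5684,.3740,.20,203
```

```text
now [0.5684 0.3761 0.0416] [-180.     0.  -157.1] t 6.08 F [-0.3 -0.1 -1.9] w 0.0654 gf 25.0 q [-43  30  10  89  -6  61  81]
(0.5684, 0.374, 0.037, 203.0) [0.003, -0.007, 0.015, -0.0, 0.0, -0.0]
(0.5684, 0.374, 0.2, 203.0) [0.003, -0.007, -0.528, -0.0, 0.0, -0.0]
```

Lower until contact, release, and rise in one call.

Request:
servo_tool --series '[[[0.003, -0.007, 0.008, 0, 0, 0, 0.4], [0.003, -0.007, 0.016, 0, 0, 0, 0.4], [0.003, -0.007, 0.016, 0, 0, 0, 0.4], [0.003, -0.007, 0.016, 0, 0, 0, 0.8], [0.003, -0.007, 0.016, 0, 0, 0, 0.9], [0.003, -0.007, 0.016, 0, 0, 0, 0.9], [0.003, -0.007, 0.016, 0, 0, 0, 0.9], [0.003, -0.007, -0.03, 0, 0, 0, 0.9], [0.003, -0.007, -0.12, 0, 0, 0, 1], [0.003, -0.007, -0.25, 0, 0, 0, 1], [0.003, -0.007, -0.38, 0, 0, 0, 1], [0.003, -0.007, -0.5, 0, 0, 0, 1]]]'

```text
time_s: 7.08
tool_pos: [0.5681, 0.3745, 0.195]
tool_rot: [180.0, 0.1, -157.0]
force: [0.6, 1.3, -0.0]
grip_width: 0.0864
grasp_force: 0.0
```

```bash
python3 go.py .592,.0425,.27,194.9
```

```text
now [0.5681 0.3745 0.195 ] [ 1.80e+02  1.00e-01 -1.57e+02] t 7.08 F [ 0.6  1.3 -0. ] w 0.0864 gf 0.0 q [-44  23  11  81  -4  77  80]
(0.592, 0.0425, 0.27, 194.9) [0.358, -1.05, -0.251, 0.0, 0.001, 0.045]
```

Request:
servo_tool --series '[[[0.01, -0.03, -0.12, 0, 0, 0, 1], [0.04, -0.12, -0.2, 0, 0, 0.01, 1], [0.08, -0.24, -0.25, 0, 0, 0.02, 1], [0.12, -0.36, -0.25, 0, 0, 0.03, 1], [0.16, -0.48, -0.25, 0, 0, 0.04, 1], [0.21, -0.6, -0.25, 0, 0, 0.045, 1], [0.25, -0.72, -0.25, 0, 0, 0.045, 1], [0.29, -0.84, -0.25, 0, 0, 0.045, 1], [0.33, -0.95, -0.25, 0, 0, 0.045, 1], [0.358, -1, -0.25, 0, 0, 0.045, 1], [0.358, -1, -0.25, 0, 0, 0.045, 1], [0.358, -1, -0.25, 0, 0, 0.045, 1]]]'

```text
time_s: 8.08
tool_pos: [0.5863, 0.0551, 0.2678]
tool_rot: [180.0, 0.1, -165.3]
force: [0.4, -0.1, 0.1]
grip_width: 0.0874
grasp_force: 0.0
```

```bash
python3 look.py a3 4; python3 go.py .592,.0425,.25,194.9 .592,.0425,.183,194.9
python3 - <<'E'
from meas import *
z=np.load("last.npz");P=z["P"];Z=P[...,2]
m=(np.hypot(P[...,0]-.568,P[...,1]-.374)<.075)&(Z>.037)&(Z<.06); print("trayF",rect(P,m),Z[m].mean())
E
```

```text
board (4115, array([510. , 349.5]), array([254.6, 206.9]), 22.9)
[[662.0, 304.0], [583.0, 489.0], [391.0, 409.0], [376.0, 342.0], [435.0, 208.0]]
now [0.5862 0.0571 0.2674] [ 1.799e+02  1.000e-01 -1.651e+02] t 8.13 F [-0.3  1.2 -0.2] w 0.0869 gf 0.0 q [-27  10  22  89  -4  82 100]
(0.592, 0.0425, 0.25, 194.9) [-0.006, -0.052, 0.058, 0.0, 0.001, -0.0]
(0.592, 0.0425, 0.183, 194.9) [-0.006, -0.052, 0.281, 0.0, 0.001, -0.0]
trayF (196, array([567.5, 374.7]), array([119.2,  67.4]), 23.3) 0.04624358142517991
```

Request:
servo_tool --series '[[[-0.006, -0.052, 0.06, 0, 0, 0, 1], [-0.006, -0.052, 0.06, 0, 0, 0, 1], [-0.006, -0.052, 0.15, 0, 0, 0, 1], [-0.006, -0.052, 0.24, 0, 0, 0, 1], [-0.006, -0.052, 0.281, 0, 0, 0, 1], [-0.006, -0.052, 0.281, 0, 0, 0, 1], [-0.006, -0.052, 0.281, 0, 0, 0, 0.7], [-0.006, -0.052, 0.281, 0, 0, 0, 0.5], [-0.006, -0.052, 0.281, 0, 0, 0, 0.4], [-0.006, -0.052, 0.281, 0, 0, 0, 0.4], [-0.006, -0.052, 0.281, 0, 0, 0, 0.4], [-0.006, -0.052, 0.281, 0, 0, 0, 0.4]]]'

```text
time_s: 9.13
tool_pos: [0.5927, 0.0423, 0.1836]
tool_rot: [180.0, 0.2, -165.1]
force: [-0.4, 1.5, 5.2]
grip_width: 0.0658
grasp_force: 25.0
```

Request:
servo_tool --series '[[[0, 0, -0.02, 0, 0, 0, 0.4], [0, 0, -0.04, 0, 0, 0, 0.4], [0, 0, -0.06, 0, 0, 0, 0.4], [0, 0, -0.08, 0, 0, 0, 0.4], [0, 0, -0.1, 0, 0, 0, 0.4], [0, 0, -0.13, 0, 0, 0, 0.4], [0, 0, -0.17, 0, 0, 0, 0.4], [0, 0, -0.21, 0, 0, 0, 0.4], [0, 0, -0.25, 0, 0, 0, 0.4], [0, 0, -0.28, 0, 0, 0, 0.4], [0, 0, -0.28, 0, 0, 0, 0.4]]]'

```text
time_s: 10.05
tool_pos: [0.5932, 0.0418, 0.2692]
tool_rot: [-180.0, 0.3, -165.1]
force: [0.6, -0.6, -1.2]
grip_width: 0.0662
grasp_force: 25.0
```

```bash
python3 look.py a4 3; python3 go.py .4709,.2761,.25,203 .4709,.2761,.06,203
```

```text
board (4122, array([509.8, 349.2]), array([254. , 207.1]), 23.2)
[[662.0, 305.0], [595.0, 473.0], [579.0, 491.0], [391.0, 408.0], [376.0, 342.0], [435.0, 208.0]]
now [0.5927 0.0418 0.2677] [-180.     0.2 -165.1] t 10.1 F [-0.7 -0.7 -1.3] w 0.0653 gf 25.0 q [-26  11  22  88  -4  82 102]
(0.4709, 0.2761, 0.25, 203.0) [0.192, 0.859, 0.058, -0.0, 0.001, -0.045]
(0.4709, 0.2761, 0.06, 203.0) [0.194, 0.859, 0.692, -0.0, 0.001, -0.045]
```

Request:
servo_tool --series '[[[0.02, 0.06, 0, 0, 0, 0, 0.4], [0.04, 0.17, 0, 0, 0, -0.01, 0.4], [0.065, 0.29, 0.02, 0, 0, -0.02, 0.4], [0.09, 0.41, 0.04, 0, 0, -0.03, 0.4], [0.12, 0.53, 0.06, 0, 0, -0.04, 0.4], [0.145, 0.65, 0.06, 0, 0, -0.045, 0.4], [0.17, 0.76, 0.06, 0, 0, -0.045, 0.4], [0.193, 0.859, 0.1, 0, 0, -0.045, 0.4], [0.193, 0.859, 0.2, 0, 0, -0.045, 0.4], [0.193, 0.859, 0.3, 0, 0, -0.045, 0.4], [0.193, 0.859, 0.35, 0, 0, -0.045, 0.4], [0.193, 0.859, 0.35, 0, 0, -0.045, 0.4]]]'

```text
time_s: 11.1
tool_pos: [0.4666, 0.2743, 0.1562]
tool_rot: [-179.9, -0.5, -157.0]
force: [0.1, -0.2, -1.7]
grip_width: 0.0656
grasp_force: 25.0
```

```bash
python3 go.py .4709,.2761,.06,203  .4709,.2761,.0365,203; python3 look.py a5 3
```

```text
now [0.4666 0.2743 0.1562] [-179.9   -0.5 -157. ] t 11.1 F [ 0.1 -0.2 -1.7] w 0.0656 gf 25.0 q [-42   8  10 104  -1  69  81]
(0.4709, 0.2761, 0.06, 203.0) [-0.018, 0.001, 0.32, -0.001, -0.003, 0.0]
(0.4709, 0.2761, 0.0365, 203.0) [-0.019, 0.001, 0.399, -0.001, -0.003, 0.0]
board (561, array([602.7, 315.4]), array([109.3,  71.8]), 23.2)
[[639.0, 369.0], [568.0, 317.0], [558.0, 281.0], [569.0, 263.0], [661.0, 304.0]]
stack 0.13 (810, array([593.6,  59.5]), array([129.7,  87.8]), 16.6) 0.14789926141144594
stack 0.165 (184, array([591.7,  44.9]), array([118.8,  66.3]), 15.4) 0.17434237770003522
```

Request:
servo_tool --series '[[[-0.01, 0, 0.08, 0, 0, 0, 0.4], [-0.01, 0, 0.17, 0, 0, 0, 0.4], [-0.01, 0, 0.26, 0, -0.002, 0, 0.4], [-0.01, 0, 0.31, 0, -0.002, 0, 0.4], [-0.01, 0, 0.34, 0, -0.002, 0, 0.4], [-0.01, 0, 0.36, 0, -0.002, 0, 0.4], [-0.01, 0, 0.37, 0, -0.002, 0, 0.4], [-0.01, 0, 0.37, 0, -0.002, 0, 0.4], [-0.01, 0, 0.37, 0, -0.002, 0, 0.4]]]'

```text
time_s: 11.9
tool_pos: [0.4735, 0.2777, 0.0513]
tool_rot: [180.0, 0.5, -157.0]
force: [0.0, 0.2, -0.9]
grip_width: 0.0657
grasp_force: 25.0
```

```bash
python3 go.py .4709,.2761,.0365,203 .4709,.2761,.20,203
```

```text
now [0.4735 0.2777 0.0513] [ 180.     0.5 -157. ] t 11.9 F [ 0.   0.2 -0.9] w 0.0657 gf 25.0 q [-42  14  10 109  -3  56  82]
(0.4709, 0.2761, 0.0365, 203.0) [0.01, -0.002, 0.049, 0.0, 0.003, -0.0]
(0.4709, 0.2761, 0.2, 203.0) [0.006, -0.001, -0.496, 0.0, 0.003, -0.0]
```

Request:
servo_tool --series '[[[0.01, -0.002, 0.02, 0, 0.003, 0, 0.4], [0.01, -0.002, 0.035, 0, 0.003, 0, 0.4], [0.01, -0.002, 0.049, 0, 0.003, 0, 0.4], [0.01, -0.002, 0.049, 0, 0.003, 0, 0.4], [0.01, -0.002, 0.049, 0, 0.003, 0, 0.8], [0.01, -0.002, 0.049, 0, 0.003, 0, 0.9], [0.01, -0.002, 0.049, 0, 0.003, 0, 0.9], [0.01, -0.002, 0.049, 0, 0.003, 0, 0.9], [0.01, -0.002, 0.0, 0, 0.003, 0, 0.9], [0.01, -0.002, -0.1, 0, 0.003, 0, 0.9], [0.01, -0.002, -0.23, 0, 0.003, 0, 1], [0.01, -0.002, -0.36, 0, 0.003, 0, 1]]]'

```text
time_s: 12.9
tool_pos: [0.4686, 0.2746, 0.1587]
tool_rot: [-180.0, -0.3, -157.0]
force: [0.9, 0.3, -0.4]
grip_width: 0.0839
grasp_force: 0.0
```

```bash
python3 go.py .592,.0425,.26,194.9
```

```text
now [0.4686 0.2746 0.1587] [-180.    -0.3 -157. ] t 12.9 F [ 0.9  0.3 -0.4] w 0.0839 gf 0.0 q [-42   8  10 103  -1  69  81]
(0.592, 0.0425, 0.26, 194.9) [-0.075, -0.873, -0.338, -0.0, -0.002, 0.045]
```

Request:
servo_tool --series '[[[0, -0.01, -0.12, 0, 0, 0, 1], [-0.01, -0.06, -0.24, 0, 0, 0.01, 1], [-0.015, -0.16, -0.338, 0, 0, 0.015, 1], [-0.025, -0.28, -0.338, 0, 0, 0.02, 1], [-0.03, -0.4, -0.338, 0, 0, 0.03, 1], [-0.045, -0.52, -0.338, 0, 0, 0.04, 1], [-0.055, -0.64, -0.338, 0, 0, 0.045, 1], [-0.065, -0.75, -0.338, 0, 0, 0.045, 1], [-0.075, -0.84, -0.338, 0, 0, 0.045, 1], [-0.075, -0.873, -0.338, 0, 0, 0.045, 1], [-0.075, -0.873, -0.338, 0, 0, 0.045, 1], [-0.075, -0.873, -0.338, 0, 0, 0.045, 1]]]'

```text
time_s: 13.9
tool_pos: [0.5923, 0.0437, 0.2592]
tool_rot: [180.0, -0.2, -165.1]
force: [-0.3, 0.3, 0.5]
grip_width: 0.0869
grasp_force: 0.0
```

```bash
cat >> look.py <<'E'
Z=P[...,2]; m=(P[...,0]>.3)&(P[...,0]<.75)&(P[...,1]>.15)&(P[...,1]<.55)&(Z>.038)&(Z<.06)
n,lab,s,_=cv2.connectedComponentsWithStats(cv2.dilate(m.astype(np.uint8),np.ones((3,3))))
for k in range(1,n):
    q=m&(lab==k)
    if q.sum()>80:
        r=rect(P,q)
        if r[1][0]<650 and max(r[2])<135: print("tray",r)
E
python3 look.py a6 3; python3 go.py .5925,.0425,.22,194.9 .5925,.0425,.163,194.9
```

```text
board (3276, array([510.1, 348.7]), array([253.3, 205.7]), 22.7)
[[663.0, 312.0], [584.0, 489.0], [397.0, 412.0], [376.0, 353.0], [436.0, 209.0], [653.0, 299.0]]
now [0.5921 0.045  0.2592] [ 179.9   -0.2 -165. ] t 13.95 F [ 0.9  0.2 -0.2] w 0.0871 gf 0.0 q [-26  11  22  89  -4  81 102]
(0.5925, 0.0425, 0.22, 194.9) [0.0, -0.008, 0.131, 0.0, -0.001, 0.001]
(0.5925, 0.0425, 0.163, 194.9) [-0.0, -0.009, 0.321, 0.0, -0.001, 0.001]
```

Request:
servo_tool --series '[[[0, -0.009, 0.08, 0, 0, 0, 1], [0, -0.009, 0.18, 0, 0, 0, 1], [0, -0.009, 0.27, 0, 0, 0, 1], [0, -0.009, 0.321, 0, 0, 0, 1], [0, -0.009, 0.321, 0, 0, 0, 1], [0, -0.009, 0.321, 0, 0, 0, 1], [0, -0.009, 0.321, 0, 0, 0, 0.7], [0, -0.009, 0.321, 0, 0, 0, 0.5], [0, -0.009, 0.321, 0, 0, 0, 0.4], [0, -0.009, 0.321, 0, 0, 0, 0.4], [0, -0.009, 0.321, 0, 0, 0, 0.4], [0, -0.009, 0.321, 0, 0, 0, 0.4]]]'

```text
time_s: 14.95
tool_pos: [0.5937, 0.0413, 0.1644]
tool_rot: [180.0, -0.0, -165.1]
force: [-1.5, 2.7, 6.0]
grip_width: 0.0662
grasp_force: 25.0
```

Request:
servo_tool --series '[[[0, 0, -0.02, 0, 0, 0, 0.4], [0, 0, -0.04, 0, 0, 0, 0.4], [0, 0, -0.06, 0, 0, 0, 0.4], [0, 0, -0.08, 0, 0, 0, 0.4], [0, 0, -0.1, 0, 0, 0, 0.4], [0, 0, -0.13, 0, 0, 0, 0.4], [0, 0, -0.17, 0, 0, 0, 0.4], [0, 0, -0.22, 0, 0, 0, 0.4], [0, 0, -0.28, 0, 0, 0, 0.4], [0, 0, -0.33, 0, 0, 0, 0.4], [0, 0, -0.33, 0, 0, 0, 0.4], [0, 0, -0.33, 0, 0, 0, 0.4]]]'

```text
time_s: 15.95
tool_pos: [0.594, 0.0402, 0.2634]
tool_rot: [-180.0, -0.0, -165.1]
force: [-0.1, -0.3, -2.2]
grip_width: 0.0656
grasp_force: 25.0
```

```bash
python3 look.py a7 2; python3 go.py .4303,.3719,.25,203 .4303,.3719,.15,203
```

```text
board (3270, array([509.2, 348.5]), array([252. , 206.6]), 22.7)
[[660.0, 303.0], [584.0, 490.0], [391.0, 407.0], [376.0, 344.0], [435.0, 208.0]]
now [0.5932 0.0403 0.2621] [-180.    -0.2 -165.1] t 16.0 F [ 0.9 -0.4 -2.1] w 0.0657 gf 25.0 q [-26  11  23  89  -4  81 102]
(0.4303, 0.3719, 0.25, 203.0) [0.241, 1.208, 0.041, -0.0, -0.001, -0.045]
(0.4303, 0.3719, 0.15, 203.0) [0.24, 1.208, 0.374, -0.0, -0.001, -0.045]
```

View pics/a7.png

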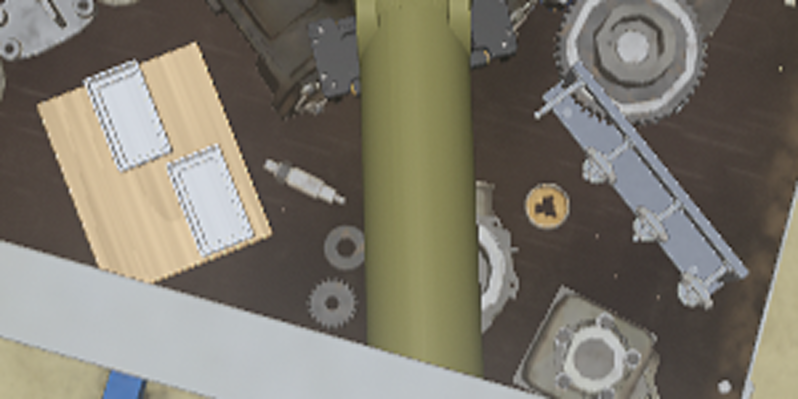

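Request:
servo_tool --series '[[[0.01, 0.06, 0, 0, 0, 0, 0.4], [0.03, 0.17, 0, 0, 0, -0.01, 0.4], [0.06, 0.29, 0, 0, 0, -0.02, 0.4], [0.08, 0.41, 0, 0, 0, -0.03, 0.4], [0.11, 0.53, 0, 0, 0, -0.04, 0.4], [0.13, 0.65, 0, 0, 0, -0.045, 0.4], [0.16, 0.76, 0, 0, 0, -0.045, 0.4], [0.18, 0.87, 0, 0, 0, -0.045, 0.4], [0.2, 0.95, 0, 0, 0, -0.045, 0.4], [0.21, 1, 0.02, 0, 0, -0.045, 0.4], [0.21, 1, 0.04, 0, 0, -0.045, 0.4], [0.21, 1, 0.04, 0, 0, -0.045, 0.4]]]'

```text
time_s: 17.0
tool_pos: [0.4538, 0.3138, 0.2474]
tool_rot: [-179.9, -0.4, -156.9]
force: [0.1, -0.9, -1.9]
grip_width: 0.0656
grasp_force: 25.0
```

```bash
python3 go.py .4303,.3719,.25,203 .4303,.3719,.15,203  .4303,.3719,.06,203
```

```text
now [0.4538 0.3138 0.2474] [-179.9   -0.4 -156.9] t 17.0 F [ 0.1 -0.9 -1.9] w 0.0656 gf 25.0 q [-45   6   8  95  -1  79  76]
(0.4303, 0.3719, 0.25, 203.0) [-0.004, 0.209, -0.009, -0.001, -0.002, 0.001]
(0.4303, 0.3719, 0.15, 203.0) [-0.006, 0.209, 0.324, -0.001, -0.002, 0.001]
(0.4303, 0.3719, 0.06, 203.0) [-0.009, 0.21, 0.624, -0.001, -0.002, 0.001]
```

Request:
servo_tool --series '[[[-0.004, 0.1, 0.02, 0, 0, 0, 0.4], [-0.006, 0.2, 0.1, 0, 0, 0, 0.4], [-0.006, 0.209, 0.2, 0, 0, 0, 0.4], [-0.006, 0.209, 0.3, 0, 0, 0, 0.4], [-0.006, 0.209, 0.38, 0, 0, 0, 0.4], [-0.006, 0.209, 0.45, 0, 0, 0, 0.4], [-0.006, 0.209, 0.51, 0, 0, 0, 0.4], [-0.006, 0.209, 0.56, 0, 0, 0, 0.4], [-0.006, 0.209, 0.58, 0, 0, 0, 0.4], [-0.006, 0.209, 0.58, 0, 0, 0, 0.4], [-0.006, 0.209, 0.58, 0, 0, 0, 0.4]]]'

```text
time_s: 17.92
tool_pos: [0.4329, 0.3714, 0.0763]
tool_rot: [-180.0, -0.2, -157.1]
force: [-0.0, 0.7, -2.1]
grip_width: 0.0653
grasp_force: 25.0
```

```bash
python3 go.py .4303,.3719,.0365,203  .4303,.3719,.16,203
```

```text
now [0.4329 0.3714 0.0763] [-180.    -0.2 -157.1] t 17.92 F [-0.   0.7 -2.1] w 0.0653 gf 25.0 q [-48  16   6 104  -2  60  71]
(0.4303, 0.3719, 0.0365, 203.0) [0.007, 0.005, 0.133, -0.0, -0.001, -0.001]
(0.4303, 0.3719, 0.16, 203.0) [0.008, 0.005, -0.279, -0.0, -0.001, -0.001]
```

Request:
servo_tool --series '[[[0.005, 0, 0.05, 0, 0, 0, 0.4], [0.005, 0, 0.09, 0, 0, 0, 0.4], [0.005, 0, 0.12, 0, 0, 0, 0.4], [0.005, 0, 0.133, 0, 0, 0, 0.4], [0.005, 0, 0.133, 0, 0, 0, 0.4], [0.005, 0, 0.133, 0, 0, 0, 0.8], [0.005, 0, 0.133, 0, 0, 0, 0.9], [0.005, 0, 0.133, 0, 0, 0, 0.9], [0.005, 0, 0.133, 0, 0, 0, 0.9], [0.005, 0, 0.08, 0, 0, 0, 0.9], [0.005, 0, -0.04, 0, 0, 0, 0.9], [0.005, 0, -0.17, 0, 0, 0, 1]]]'

```text
time_s: 18.92
tool_pos: [0.4294, 0.3705, 0.1262]
tool_rot: [-179.9, -0.4, -157.0]
force: [0.5, 1.5, 0.0]
grip_width: 0.0805
grasp_force: 0.0
```

```bash
python3 go.py .5098,-.1698,.22,128.9 .47,.1,.3,160
```

```text
now [0.4294 0.3705 0.1262] [-179.9   -0.4 -157. ] t 18.92 F [0.5 1.5 0. ] w 0.0805 gf 0.0 q [-48  12   6 102  -1  66  71]
(0.5098, -0.1698, 0.22, 128.9) [0.459, -1.763, -0.306, -0.002, -0.002, 0.412]
(0.47, 0.1, 0.3, 160.0) [0.232, -0.884, -0.576, -0.001, -0.002, 0.239]
```

Request:
servo_tool --series '[[[0, -0.02, -0.12, 0, 0, 0, 1], [0.02, -0.08, -0.25, 0, 0, 0.01, 1], [0.05, -0.18, -0.36, 0, 0, 0.04, 1], [0.08, -0.29, -0.44, 0, 0, 0.07, 1], [0.11, -0.4, -0.5, 0, 0, 0.1, 1], [0.14, -0.52, -0.52, 0, 0, 0.13, 1], [0.17, -0.64, -0.52, 0, 0, 0.16, 1], [0.2, -0.76, -0.52, 0, 0, 0.19, 1], [0.232, -0.884, -0.52, 0, 0, 0.22, 1], [0.25, -0.96, -0.52, 0, 0, 0.239, 1], [0.25, -1, -0.52, 0, 0, 0.239, 1]]]'

```text
time_s: 19.83
tool_pos: [0.4797, 0.0623, 0.2839]
tool_rot: [-179.9, -0.1, 159.5]
force: [0.7, 0.8, 0.4]
grip_width: 0.0871
grasp_force: 0.0
```

```bash
python3 look.py a8 2; python3 go.py .5098,-.1698,.22,128.9
```

```text
board (2446, array([509.4, 349.2]), array([253.2, 207.1]), 23.0)
[[663.0, 305.0], [579.0, 491.0], [391.0, 408.0], [386.0, 320.0], [435.0, 208.0]]
stack 0.11 (72, array([615.9,  31.4]), array([132.3,  63.4]), 49.5) 0.13613140186102302
stack 0.145 (109, array([615. ,  34.1]), array([137.2,  76. ]), 55.7) 0.15448145909656552
now [0.4805 0.0616 0.2838] [-179.9   -0.   159.6] t 19.88 F [ 0.8 -1.9  0. ] w 0.087 gf 0.0 q [-33  -4  22 101   2  83  58]
(0.5098, -0.1698, 0.22, 128.9) [-0.361, -0.688, 0.214, -0.001, 0.0, 0.17]
```

View pics/a8.png

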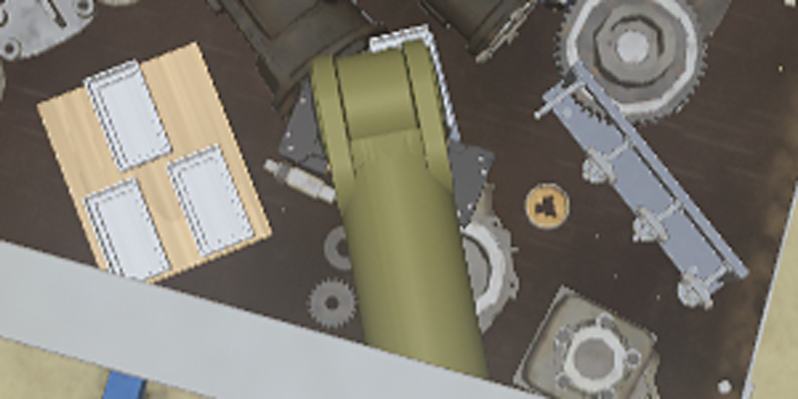

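Request:
servo_tool --series '[[[-0.05, -0.08, 0, 0, 0, 0.02, 0.8], [-0.1, -0.18, 0, 0, 0, 0.05, 0.8], [-0.15, -0.28, 0, 0, 0, 0.08, 0.8], [-0.2, -0.38, 0, 0, 0, 0.11, 0.8], [-0.25, -0.48, 0.05, 0, 0, 0.14, 0.8], [-0.3, -0.58, 0.1, 0, 0, 0.17, 0.8], [-0.35, -0.67, 0.15, 0, 0, 0.17, 0.8], [-0.361, -0.688, 0.2, 0, 0, 0.17, 0.8], [-0.361, -0.688, 0.214, 0, 0, 0.17, 0.8], [-0.361, -0.688, 0.214, 0, 0, 0.17, 0.8], [-0.361, -0.688, 0.214, 0, 0, 0.17, 0.8], [-0.361, -0.688, 0.214, 0, 0, 0.17, 0.8]]]'

```text
time_s: 20.88
tool_pos: [0.5111, -0.1625, 0.2202]
tool_rot: [-179.9, -0.0, 129.6]
force: [-0.1, 0.2, -0.1]
grip_width: 0.0696
grasp_force: 0.0
```

```bash
python3 go.py .5098,-.1698,.15,128.9 .5098,-.1698,.082,128.9
```

```text
now [ 0.5111 -0.1625  0.2202] [-179.9   -0.   129.6] t 20.88 F [-0.1  0.2 -0.1] w 0.0696 gf 0.0 q [-19   5  36 101  -3  76  57]
(0.5098, -0.1698, 0.15, 128.9) [-0.016, -0.018, 0.234, -0.0, -0.0, 0.004]
(0.5098, -0.1698, 0.082, 128.9) [-0.016, -0.018, 0.461, -0.0, -0.0, 0.004]
```

Request:
servo_tool --series '[[[-0.01, -0.01, 0.06, 0, 0, 0.002, 0.8], [-0.01, -0.01, 0.14, 0, 0, 0.002, 0.8], [-0.01, -0.01, 0.2, 0, 0, 0.002, 0.8], [-0.01, -0.01, 0.22, 0, 0, 0.002, 0.8], [-0.01, -0.01, 0.22, 0, 0, 0.002, 0.8], [-0.01, -0.01, 0.22, 0, 0, 0.002, 0.8]]]'

```text
time_s: 21.38
tool_pos: [0.5104, -0.1683, 0.1545]
tool_rot: [-179.9, 0.0, 129.1]
force: [-0.9, 0.4, 0.6]
grip_width: 0.0695
grasp_force: 0.0
```

```bash
python3 go.py .5098,-.1698,.15,128.9 .5098,-.1698,.082,128.9
```

```text
now [ 0.5104 -0.1683  0.1545] [-179.9    0.   129.1] t 21.38 F [-0.9  0.4  0.6] w 0.0695 gf 0.0 q [-18   8  36 105  -5  68  59]
(0.5098, -0.1698, 0.15, 128.9) [-0.003, -0.005, 0.015, -0.001, 0.0, 0.001]
(0.5098, -0.1698, 0.082, 128.9) [-0.003, -0.004, 0.242, -0.001, 0.0, 0.001]
```

Request:
servo_tool --series '[[[-0.003, -0.004, 0.08, 0, 0, 0, 0.8], [-0.003, -0.004, 0.16, 0, 0, 0, 0.8], [-0.003, -0.004, 0.22, 0, 0, 0, 0.8], [-0.003, -0.004, 0.242, 0, 0, 0, 0.8], [-0.003, -0.004, 0.242, 0, 0, 0, 0.8], [-0.003, -0.004, 0.242, 0, 0, 0, 0.7], [-0.003, -0.004, 0.242, 0, 0, 0, 0.6], [-0.003, -0.004, 0.242, 0, 0, 0, 0.4], [-0.003, -0.004, 0.242, 0, 0, 0, 0.3], [-0.003, -0.004, 0.242, 0, 0, 0, 0.3], [-0.003, -0.004, 0.242, 0, 0, 0, 0.3]]]' --grip_force 35

```text
time_s: 22.3
tool_pos: [0.5097, -0.1707, 0.0817]
tool_rot: [-179.9, 0.0, 129.0]
force: [-0.1, 0.2, 2.1]
grip_width: 0.0499
grasp_force: 35.0
```

```bash
python3 go.py .5098,-.1698,.097,128.9
```

```text
now [ 0.5097 -0.1707  0.0817] [-179.9    0.   129. ] t 22.3 F [-0.1  0.2  2.1] w 0.0499 gf 35.0 q [-16  13  36 110  -9  60  62]
(0.5098, -0.1698, 0.097, 128.9) [0.002, 0.002, -0.051, -0.001, 0.0, 0.001]
```

Request:
servo_tool --series '[[[0, 0, -0.018, 0, 0, 0, 0.3], [0, 0, -0.036, 0, 0, 0, 0.3], [0, 0, -0.053, 0, 0, 0, 0.3], [0, 0, -0.053, 0, 0, 0, 0.3], [0, 0, -0.053, 0, 0, 0, 0.3]]]'

```text
time_s: 22.72
tool_pos: [0.5092, -0.1704, 0.097]
tool_rot: [-179.9, -0.0, 129.0]
force: [-0.4, 0.2, -1.5]
grip_width: 0.0498
grasp_force: 35.0
```

```bash
python3 go.py .5098,-.1698,.097,128.9
```

```text
now [ 0.5092 -0.1704  0.097 ] [-179.9   -0.   129. ] t 22.72 F [-0.4  0.2 -1.5] w 0.0498 gf 35.0 q [-17  12  36 109  -8  62  61]
(0.5098, -0.1698, 0.097, 128.9) [0.0, 0.003, 0.0, -0.001, -0.0, 0.001]
```

Request:
servo_tool --series '[[[0.03, 0, 0, 0, 0, 0, 0.3], [0.07, 0, 0, 0, 0, 0, 0.3], [0.11, 0, 0, 0, 0, 0, 0.3], [0.16, 0, 0, 0, 0, 0, 0.3], [0.2, 0, 0, 0, 0, 0, 0.3], [0.23, 0, -0.02, 0, 0, 0, 0.3], [0.24, 0, -0.1, 0, 0, 0, 0.3], [0.24, 0, -0.2, 0, 0, 0, 0.3], [0.24, 0, -0.3, 0, 0, 0, 0.3], [0.24, 0, -0.36, 0, 0, 0, 0.3], [0.24, 0, -0.36, 0, 0, 0, 0.3]]]'

```text
time_s: 23.63
tool_pos: [0.466, -0.1143, 0.2086]
tool_rot: [179.8, 0.2, 129.0]
force: [1.0, -0.2, -0.6]
grip_width: 0.0498
grasp_force: 35.0
```

```bash
cat > trays.py <<'E'
from meas import *
import sys
def trays():  # threshold on height, aligned on board; template fit per tray
    c,P=cam("top"); Z=P[...,2]; f=c["frame"]
    cv2.imwrite(f"pics/{sys.argv[1]}.png",cv2.resize(f[140:290,120:420],None,fx=2.66,fy=2.66,interpolation=cv2.INTER_CUBIC)[...,::-1])
    hsv=cv2.cvtColor(f,cv2.COLOR_RGB2HSV); reg=(P[...,0]>.3)&(P[...,0]<.75)&(P[...,1]>.12)&(P[...,1]<.6)
    m=reg&(hsv[...,1]>60)&(hsv[...,2]>140)&(Z>.002)&(Z<.024)
    n,lab,s,_=cv2.connectedComponentsWithStats(m.astype(np.uint8)); m=lab==1+s[1:,4].argmax(); r=rect(P,m); print("board",r)
    ctr=r[1]/1000; a=np.radians(r[3] if r[2][0]>r[2][1] else r[3]-90); bx=np.array([np.cos(a),np.sin(a)]); by=np.array([-bx[1],bx[0]])
    q=P[...,:2]-ctr; U=q@bx; V=q@by; t=(Z>.036)&(Z<.06)
    for n,u,v in(("F",.064,0),("B",-.064,-.052),("E",-.064,.052)):
        for i in range(3):
            k=t&(abs(U-u)<.066)&(abs(V-v)<.043)
            lo,hi=[np.percentile(w[k],[1,99]) for w in(U,V)]; u,v=(lo[0]+lo[1])/2,(hi[0]+hi[1])/2
        p=ctr+u*bx+v*by; print(n,k.sum(),"uv",np.round([u,v,lo[1]-lo[0],hi[1]-hi[0]],4),"xy",p.round(4),"rect",rect(P,k)[1:])
trays()
E
python3 trays.py b1; python3 go.py .5684,.374,.22,113 .46,.1,.22,120
```

```text
board (2445, array([509.8, 348.4]), array([253.9, 206.9]), 23.5)
F 204 uv [0.0635 0.0009 0.117  0.0661] xy [0.5677 0.3746] rect (array([567.9, 374.8]), array([118. ,  66.8]), 23.7)
B 182 uv [-0.0658 -0.0505  0.1165  0.0663] xy [0.4696 0.2759] rect (array([469.5, 275.8]), array([117.7,  66.7]), 23.2)
E 167 uv [-0.0646  0.0531  0.1163  0.0662] xy [0.4294 0.3714] rect (array([429.1, 371.5]), array([116.9,  67. ]), 22.8)
now [ 0.4648 -0.1141  0.2063] [1.80e+02 1.00e-01 1.29e+02] t 23.68 F [ 0.3  0.7 -1.4] w 0.05 gf 35.0 q [-23  -4  33 109   2  74  48]
(0.5684, 0.374, 0.22, 113.0) [1.047, 1.293, -0.046, 0.0, 0.0, 0.089]
(0.46, 0.1, 0.22, 120.0) [0.564, 0.437, -0.046, 0.0, 0.0, 0.05]
```

Request:
servo_tool --series '[[[0.03, 0.04, -0.03, 0, 0, 0, 0.3], [0.08, 0.1, -0.07, 0, 0, 0.01, 0.3], [0.16, 0.2, -0.1, 0, 0, 0.02, 0.3], [0.24, 0.3, -0.12, 0, 0, 0.03, 0.3], [0.32, 0.4, -0.12, 0, 0, 0.04, 0.3], [0.4, 0.5, -0.12, 0, 0, 0.05, 0.3], [0.48, 0.6, -0.12, 0, 0, 0.06, 0.3], [0.56, 0.7, -0.12, 0, 0, 0.07, 0.3], [0.64, 0.8, -0.12, 0, 0, 0.08, 0.3], [0.72, 0.9, -0.12, 0, 0, 0.089, 0.3], [0.78, 0.96, -0.12, 0, 0, 0.089, 0.3], [0.8, 1.0, -0.12, 0, 0, 0.089, 0.3]]]'

```text
time_s: 24.68
tool_pos: [0.5434, 0.2664, 0.2368]
tool_rot: [-179.6, -0.1, 113.3]
force: [-0.5, 0.4, -1.1]
grip_width: 0.0502
grasp_force: 35.0
```

```bash
python3 go.py .568,.3745,.15,113.2 .568,.3745,.10,113.2
```

```text
now [0.5434 0.2664 0.2368] [-1.796e+02 -1.000e-01  1.133e+02] t 24.68 F [-0.5  0.4 -1.1] w 0.0502 gf 35.0 q [-41  13  15  89  -4  79  -2]
(0.568, 0.3745, 0.15, 113.2) [0.298, 0.22, 0.288, -0.002, -0.001, 0.001]
(0.568, 0.3745, 0.1, 113.2) [0.298, 0.222, 0.455, -0.002, -0.001, 0.001]
```

Request:
servo_tool --series '[[[0.07, 0.05, 0.02, 0, 0, 0, 0.3], [0.15, 0.11, 0.06, 0, 0, 0, 0.3], [0.22, 0.16, 0.12, 0, 0, 0, 0.3], [0.27, 0.2, 0.2, 0, 0, 0, 0.3], [0.28, 0.21, 0.28, 0, 0, 0, 0.3], [0.28, 0.21, 0.36, 0, 0, 0, 0.3], [0.28, 0.21, 0.42, 0, 0, 0, 0.3], [0.28, 0.21, 0.42, 0, 0, 0, 0.3], [0.28, 0.21, 0.42, 0, 0, 0, 0.3], [0.28, 0.21, 0.42, 0, 0, 0, 0.3]]]'

```text
time_s: 25.52
tool_pos: [0.5712, 0.3627, 0.1141]
tool_rot: [-179.8, 0.0, 113.0]
force: [-0.4, -0.7, -0.7]
grip_width: 0.0498
grasp_force: 35.0
```

```bash
python3 go.py .568,.3745,.06,113.2 .568,.3745,.035,113.2
```

```text
now [0.5712 0.3627 0.1141] [-179.8    0.   113. ] t 25.52 F [-0.4 -0.7 -0.7] w 0.0498 gf 35.0 q [-44  26  13  87  -6  68  -8]
(0.568, 0.3745, 0.06, 113.2) [0.04, 0.006, 0.18, -0.001, 0.0, -0.001]
(0.568, 0.3745, 0.035, 113.2) [0.04, 0.006, 0.264, -0.001, 0.0, -0.001]
```

Request:
servo_tool --series '[[[0.02, 0.003, 0.03, 0, 0, 0, 0.3], [0.04, 0.006, 0.08, 0, 0, 0, 0.3], [0.04, 0.006, 0.13, 0, 0, 0, 0.3], [0.04, 0.006, 0.18, 0, 0, 0, 0.3], [0.04, 0.006, 0.22, 0, 0, 0, 0.3], [0.04, 0.006, 0.24, 0, 0, 0, 0.3], [0.04, 0.006, 0.26, 0, 0, 0, 0.3], [0.04, 0.006, 0.26, 0, 0, 0, 0.3], [0.04, 0.006, 0.26, 0, 0, 0, 0.3]]]'

```text
time_s: 26.27
tool_pos: [0.568, 0.3746, 0.036]
tool_rot: [-179.8, -0.0, 113.0]
force: [-0.3, -0.1, -1.4]
grip_width: 0.0504
grasp_force: 35.0
```

```bash
python3 go.py .568,.3745,.0325,113.2
```

```text
now [0.568  0.3746 0.036 ] [-179.8   -0.   113. ] t 26.27 F [-0.3 -0.1 -1.4] w 0.0504 gf 35.0 q [-45  30  12  90  -7  61  -8]
(0.568, 0.3745, 0.0325, 113.2) [-0.0, -0.0, 0.012, -0.001, -0.0, -0.001]
```

Set down, open to ~63 mm only, rise.

Request:
servo_tool --series '[[[0, 0, 0.006, 0, 0, 0, 0.3], [0, 0, 0.013, 0, 0, 0, 0.3], [0, 0, 0.013, 0, 0, 0, 0.3], [0, 0, 0.013, 0, 0, 0, 0.62], [0, 0, 0.013, 0, 0, 0, 0.7], [0, 0, 0.013, 0, 0, 0, 0.72], [0, 0, 0.013, 0, 0, 0, 0.72], [0, 0, -0.02, 0, 0, 0, 0.72], [0, 0, -0.08, 0, 0, 0, 0.72], [0, 0, -0.16, 0, 0, 0, 0.72], [0, 0, -0.26, 0, 0, 0, 0.72], [0, 0, -0.38, 0, 0, 0, 0.72]]]'

```text
time_s: 27.27
tool_pos: [0.5672, 0.3739, 0.1502]
tool_rot: [-179.7, 0.0, 113.0]
force: [0.7, 1.3, 0.3]
grip_width: 0.063
grasp_force: 0.0
```

```bash
python3 go.py .4431,-.2273,.22,128.9 .47,.08,.22,122
```

```text
now [0.5672 0.3739 0.1502] [-179.7    0.   113. ] t 27.27 F [0.7 1.3 0.3] w 0.063 gf 0.0 q [-45  25  13  84  -6  72  -9]
(0.4431, -0.2273, 0.22, 128.9) [-1.684, -1.164, -0.225, -0.002, -0.0, -0.088]
(0.47, 0.08, 0.22, 122.0) [-0.776, -0.682, -0.228, -0.002, 0.0, -0.05]
```

Request:
servo_tool --series '[[[-0.02, -0.01, -0.12, 0, 0, 0, 0.8], [-0.08, -0.06, -0.22, 0, 0, 0, 0.8], [-0.17, -0.12, -0.28, 0, 0, -0.01, 0.8], [-0.27, -0.19, -0.28, 0, 0, -0.01, 0.8], [-0.37, -0.26, -0.28, 0, 0, -0.02, 0.8], [-0.47, -0.33, -0.28, 0, 0, -0.02, 0.8], [-0.57, -0.41, -0.28, 0, 0, -0.03, 0.8], [-0.67, -0.48, -0.28, 0, 0, -0.03, 0.8], [-0.77, -0.55, -0.28, 0, 0, -0.04, 0.8], [-0.87, -0.62, -0.28, 0, 0, -0.05, 0.8], [-0.95, -0.68, -0.28, 0, 0, -0.06, 0.8], [-1, -0.72, -0.28, 0, 0, -0.06, 0.8]]]'

```text
time_s: 28.27
tool_pos: [0.486, 0.01, 0.2358]
tool_rot: [-179.9, 0.0, 123.6]
force: [1.1, -0.3, -0.5]
grip_width: 0.0697
grasp_force: 0.0
```

```bash
python3 trays.py b2; python3 go.py .4431,-.2273,.22,128.9
```

```text
board (2456, array([509.4, 348.9]), array([254.2, 207.3]), 23.2)
F 216 uv [0.0642 0.0011 0.117  0.0667] xy [0.568  0.3752] rect (array([567.6, 375. ]), array([118.8,  67.1]), 23.2)
B 181 uv [-0.0654 -0.0515  0.1154  0.0664] xy [0.4696 0.2758] rect (array([469.2, 276.1]), array([116.5,  67.6]), 23.3)
E 167 uv [-0.0644  0.0519  0.1154  0.0662] xy [0.4297 0.3713] rect (array([430. , 371.5]), array([116.3,  66.4]), 22.6)
now [0.4854 0.0068 0.2359] [-179.8    0.   123.3] t 28.32 F [-1.3 -3.2  0. ] w 0.0693 gf 0.0 q [-29  -3  24 105   1  78  28]
(0.4431, -0.2273, 0.22, 128.9) [-0.575, -0.546, 0.055, -0.001, 0.0, -0.031]
```

View pics/b2.png

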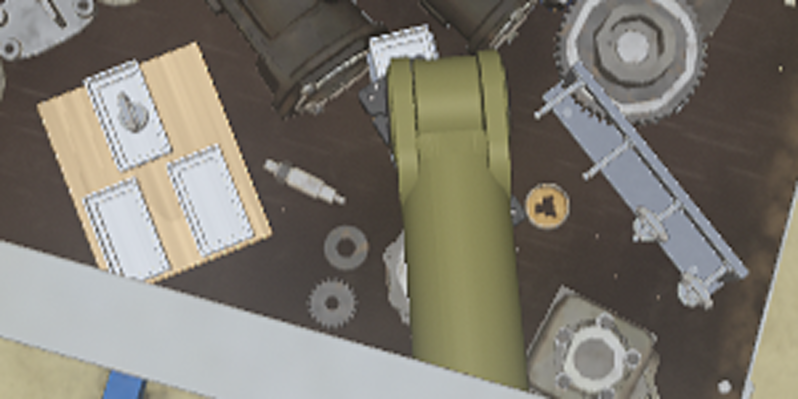

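Request:
servo_tool --series '[[[-0.08, -0.08, 0, 0, 0, -0.01, 0.8], [-0.17, -0.16, 0, 0, 0, -0.01, 0.8], [-0.26, -0.25, 0, 0, 0, -0.02, 0.8], [-0.35, -0.33, 0, 0, 0, -0.02, 0.8], [-0.43, -0.41, 0, 0, 0, -0.03, 0.8], [-0.5, -0.48, 0, 0, 0, -0.031, 0.8], [-0.55, -0.52, 0.05, 0, 0, -0.031, 0.8], [-0.56, -0.53, 0.1, 0, 0, -0.031, 0.8], [-0.56, -0.53, 0.15, 0, 0, -0.031, 0.8], [-0.56, -0.53, 0.2, 0, 0, -0.031, 0.8], [-0.56, -0.53, 0.23, 0, 0, -0.031, 0.8], [-0.56, -0.53, 0.23, 0, 0, -0.031, 0.8]]]'

```text
time_s: 29.32
tool_pos: [0.4467, -0.2134, 0.1647]
tool_rot: [-179.8, -0.2, 129.4]
force: [0.6, -0.1, 0.5]
grip_width: 0.0695
grasp_force: 0.0
```

```bash
python3 go.py .4431,-.2273,.15,128.9 .4431,-.2273,.082,128.9
```

```text
now [ 0.4467 -0.2134  0.1647] [-179.8   -0.2  129.4] t 29.32 F [ 0.6 -0.1  0.5] w 0.0695 gf 0.0 q [-17   1  40 110  -1  69  63]
(0.4431, -0.2273, 0.15, 128.9) [-0.028, -0.039, 0.049, -0.001, -0.001, 0.003]
(0.4431, -0.2273, 0.082, 128.9) [-0.029, -0.038, 0.276, -0.001, -0.001, 0.003]
```

Request:
servo_tool --series '[[[-0.024, -0.034, 0.02, 0, 0, 0.002, 0.8], [-0.024, -0.034, 0.04, 0, 0, 0.002, 0.8], [-0.024, -0.034, 0.04, 0, 0, 0.002, 0.8], [-0.024, -0.034, 0.04, 0, 0, 0.002, 0.8], [-0.024, -0.034, 0.04, 0, 0, 0.002, 0.8], [-0.024, -0.034, 0.04, 0, 0, 0.002, 0.8]]]'

```text
time_s: 29.82
tool_pos: [0.4449, -0.2256, 0.1544]
tool_rot: [-179.9, -0.0, 129.0]
force: [0.1, 0.2, 0.1]
grip_width: 0.0698
grasp_force: 0.0
```

```bash
python3 go.py .4431,-.2273,.15,128.9 .4431,-.2273,.082,128.9
```

```text
now [ 0.4449 -0.2256  0.1544] [-179.9   -0.   129. ] t 29.82 F [0.1 0.2 0.1] w 0.0698 gf 0.0 q [-16   2  41 111  -1  68  65]
(0.4431, -0.2273, 0.15, 128.9) [-0.001, -0.008, 0.015, -0.001, -0.0, 0.001]
(0.4431, -0.2273, 0.082, 128.9) [-0.001, -0.008, 0.242, -0.001, -0.0, 0.001]
```

Request:
servo_tool --series '[[[-0.001, -0.008, 0.08, 0, 0, 0, 0.8], [-0.001, -0.008, 0.16, 0, 0, 0, 0.8], [-0.001, -0.008, 0.22, 0, 0, 0, 0.8], [-0.001, -0.008, 0.242, 0, 0, 0, 0.8], [-0.001, -0.008, 0.242, 0, 0, 0, 0.8], [-0.001, -0.008, 0.242, 0, 0, 0, 0.7], [-0.001, -0.008, 0.242, 0, 0, 0, 0.6], [-0.001, -0.008, 0.242, 0, 0, 0, 0.4], [-0.001, -0.008, 0.242, 0, 0, 0, 0.3], [-0.001, -0.008, 0.242, 0, 0, 0, 0.3], [-0.001, -0.008, 0.242, 0, 0, 0, 0.3]]]'

```text
time_s: 30.73
tool_pos: [0.443, -0.2282, 0.0821]
tool_rot: [-179.9, 0.0, 129.0]
force: [-0.4, 0.3, 2.8]
grip_width: 0.0499
grasp_force: 35.0
```

Request:
servo_tool --series '[[[0, 0, -0.018, 0, 0, 0, 0.3], [0, 0, -0.036, 0, 0, 0, 0.3], [0, 0, -0.053, 0, 0, 0, 0.3], [0, 0, -0.053, 0, 0, 0, 0.3], [0, 0, -0.053, 0, 0, 0, 0.3]]]'

```text
time_s: 31.15
tool_pos: [0.4428, -0.2278, 0.0976]
tool_rot: [-179.9, -0.0, 129.0]
force: [0.2, 0.1, -2.1]
grip_width: 0.0497
grasp_force: 35.0
```

```bash
python3 go.py .4431,-.2273,.097,128.9
```

```text
now [ 0.4428 -0.2278  0.0976] [-179.9   -0.   129. ] t 31.15 F [ 0.2  0.1 -2.1] w 0.0497 gf 35.0 q [-15   6  41 114  -5  61  68]
(0.4431, -0.2273, 0.097, 128.9) [0.0, 0.002, 0.002, -0.001, -0.0, 0.001]
```

Request:
servo_tool --series '[[[0.03, 0, 0, 0, 0, 0, 0.3], [0.07, 0, 0, 0, 0, 0, 0.3], [0.11, 0, 0, 0, 0, 0, 0.3], [0.15, 0, 0, 0, 0, 0, 0.3], [0.155, 0, 0, 0, 0, 0, 0.3], [0.155, 0, 0, 0, 0, 0, 0.3], [0.155, 0, -0.08, 0, 0, 0, 0.3], [0.155, 0, -0.18, 0, 0, 0, 0.3], [0.155, 0, -0.28, 0, 0, 0, 0.3], [0.155, 0, -0.38, 0, 0, 0, 0.3], [0.155, 0, -0.45, 0, 0, 0, 0.3], [0.155, 0.05, -0.48, 0, 0, 0, 0.3]]]'

```text
time_s: 32.15
tool_pos: [0.4257, -0.1854, 0.2449]
tool_rot: [180.0, 0.2, 128.7]
force: [-0.0, -1.0, -1.2]
grip_width: 0.0497
grasp_force: 35.0
```

```bash
python3 go.py .4297,.3713,.25,113.2 .4697,.2758,.25,113.2
```

```text
now [ 0.4257 -0.1854  0.2449] [180.    0.2 128.7] t 32.15 F [-0.  -1.  -1.2] w 0.0497 gf 35.0 q [-19  -8  36 108   5  79  55]
(0.4297, 0.3713, 0.25, 113.2) [1.439, 1.171, -0.021, 0.0, 0.001, 0.086]
(0.4697, 0.2758, 0.25, 113.2) [1.108, 1.076, -0.02, 0.0, 0.001, 0.086]
```

Request:
servo_tool --series '[[[0.04, 0.06, 0, 0, 0, 0, 0.3], [0.1, 0.14, 0, 0, 0, 0.01, 0.3], [0.18, 0.23, 0, 0, 0, 0.02, 0.3], [0.26, 0.32, 0, 0, 0, 0.03, 0.3], [0.34, 0.41, 0, 0, 0, 0.04, 0.3], [0.43, 0.5, 0, 0, 0, 0.05, 0.3], [0.52, 0.59, 0, 0, 0, 0.06, 0.3], [0.61, 0.67, 0, 0, 0, 0.07, 0.3], [0.7, 0.75, 0, 0, 0, 0.08, 0.3], [0.79, 0.83, 0, 0, 0, 0.086, 0.3], [0.88, 0.9, 0, 0, 0, 0.086, 0.3], [0.95, 0.95, 0, 0, 0, 0.086, 0.3]]]'

```text
time_s: 33.15
tool_pos: [0.4675, 0.2222, 0.2401]
tool_rot: [-179.8, -0.1, 113.6]
force: [-0.3, 0.1, -1.5]
grip_width: 0.0501
grasp_force: 35.0
```

```bash
python3 trays.py b3; python3 go.py .4697,.2758,.15,113.2
```

```text
board (809, array([499.5, 420.5]), array([214.9,  67.7]), 23.1)
F 77 uv [ 0.0456 -0.0683  0.1152  0.0643] xy [0.5682 0.3756] rect (array([568.3, 375.4]), array([116.5,  64.8]), 23.0)
B 126 uv [-0.0652 -0.0174  0.1221  0.0667] xy [0.4463 0.3789] rect (array([445.4, 379. ]), array([129.7,  66.6]), 24.6)
E 133 uv [-0.0837 -0.0166  0.1157  0.0649] xy [0.429  0.3724] rect (array([428.7, 372.4]), array([117.3,  64.8]), 24.6)
now [0.466  0.228  0.2399] [-179.9   -0.2  114. ] t 33.2 F [-1.2  5.6 -1.6] w 0.05 gf 35.0 q [-39   2  10 100  -1  78  -4]
(0.4697, 0.2758, 0.15, 113.2) [0.139, 0.077, 0.3, -0.001, -0.001, 0.005]
```

Request:
servo_tool --series '[[[0.06, 0.035, 0.02, 0, 0, 0.004, 0.3], [0.1, 0.06, 0.08, 0, 0, 0.004, 0.3], [0.125, 0.07, 0.16, 0, 0, 0.004, 0.3], [0.125, 0.07, 0.25, 0, 0, 0.004, 0.3], [0.125, 0.07, 0.33, 0, 0, 0.004, 0.3], [0.125, 0.07, 0.4, 0, 0, 0.004, 0.3], [0.125, 0.07, 0.43, 0, 0, 0.004, 0.3], [0.125, 0.07, 0.43, 0, 0, 0.004, 0.3], [0.125, 0.07, 0.43, 0, 0, 0.004, 0.3], [0.125, 0.07, 0.43, 0, 0, 0.004, 0.3]]]'

```text
time_s: 34.03
tool_pos: [0.4727, 0.2619, 0.1131]
tool_rot: [-180.0, -0.0, 112.8]
force: [-0.9, 0.8, -1.3]
grip_width: 0.0497
grasp_force: 35.0
```

```bash
python3 go.py .4697,.2758,.036,113.2
```

```text
now [0.4727 0.2619 0.1131] [-180.    -0.   112.8] t 34.03 F [-0.9  0.8 -1.3] w 0.0497 gf 35.0 q [-40  10   9 107  -2  64  -8]
(0.4697, 0.2758, 0.036, 113.2) [0.046, 0.009, 0.257, -0.0, -0.0, -0.002]
```

Request:
servo_tool --series '[[[0.023, 0.005, 0.03, 0, 0, -0.001, 0.3], [0.046, 0.009, 0.07, 0, 0, -0.002, 0.3], [0.046, 0.009, 0.12, 0, 0, -0.002, 0.3], [0.046, 0.009, 0.17, 0, 0, -0.002, 0.3], [0.046, 0.009, 0.21, 0, 0, -0.002, 0.3], [0.046, 0.009, 0.24, 0, 0, -0.002, 0.3], [0.046, 0.009, 0.253, 0, 0, -0.002, 0.3], [0.046, 0.009, 0.253, 0, 0, -0.002, 0.3], [0.046, 0.009, 0.253, 0, 0, -0.002, 0.3]]]'

```text
time_s: 34.78
tool_pos: [0.4686, 0.2753, 0.0359]
tool_rot: [-179.8, -0.0, 113.2]
force: [0.1, 0.0, -2.5]
grip_width: 0.0497
grasp_force: 35.0
```

```bash
python3 go.py .4697,.2758,.0325,113.2
```

```text
now [0.4686 0.2753 0.0359] [-179.8   -0.   113.2] t 34.78 F [ 0.1  0.  -2.5] w 0.0497 gf 35.0 q [-40  15   8 110  -3  55  -8]
(0.4697, 0.2758, 0.0325, 113.2) [0.0, 0.004, 0.011, -0.001, -0.0, -0.0]
```

Request:
servo_tool --series '[[[0, 0.002, 0.006, 0, 0, 0, 0.3], [0, 0.004, 0.013, 0, 0, 0, 0.3], [0, 0.004, 0.013, 0, 0, 0, 0.3], [0, 0.004, 0.013, 0, 0, 0, 0.62], [0, 0.004, 0.013, 0, 0, 0, 0.7], [0, 0.004, 0.013, 0, 0, 0, 0.72], [0, 0.004, 0.013, 0, 0, 0, 0.72], [0, 0.004, -0.02, 0, 0, 0, 0.72], [0, 0.004, -0.08, 0, 0, 0, 0.72], [0, 0.004, -0.16, 0, 0, 0, 0.72], [0, 0.004, -0.28, 0, 0, 0, 0.72], [0, 0.004, -0.4, 0, 0, 0, 0.72]]]'

```text
time_s: 35.78
tool_pos: [0.4691, 0.2751, 0.1571]
tool_rot: [-179.7, 0.0, 113.1]
force: [0.7, 1.4, 0.1]
grip_width: 0.0626
grasp_force: 0.0
```

```bash
python3 go.py .4,-.21,.25,126 .3714,-.2786,.25,128.9
```

```text
now [0.4691 0.2751 0.1571] [-179.7    0.   113.1] t 35.78 F [0.7 1.4 0.1] w 0.0626 gf 0.0 q [-41   8   8 103  -1  69  -9]
(0.4, -0.21, 0.25, 126.0) [-1.397, -0.849, -0.305, -0.001, -0.0, -0.071]
(0.3714, -0.2786, 0.25, 128.9) [-1.569, -1.026, -0.305, -0.001, -0.0, -0.088]
```

Request:
servo_tool --series '[[[-0.02, -0.01, -0.12, 0, 0, 0, 0.8], [-0.08, -0.03, -0.22, 0, 0, 0, 0.8], [-0.17, -0.07, -0.3, 0, 0, -0.01, 0.8], [-0.27, -0.11, -0.3, 0, 0, -0.01, 0.8], [-0.37, -0.16, -0.3, 0, 0, -0.02, 0.8], [-0.48, -0.2, -0.3, 0, 0, -0.02, 0.8], [-0.59, -0.25, -0.3, 0, 0, -0.03, 0.8], [-0.7, -0.3, -0.3, 0, 0, -0.03, 0.8], [-0.8, -0.34, -0.3, 0, 0, -0.04, 0.8], [-0.88, -0.37, -0.3, 0, 0, -0.05, 0.8], [-0.95, -0.4, -0.3, 0, 0, -0.06, 0.8], [-0.98, -0.42, -0.3, 0, 0, -0.06, 0.8]]]'

```text
time_s: 36.78
tool_pos: [0.4696, -0.0478, 0.247]
tool_rot: [-179.9, 0.0, 123.7]
force: [-0.3, -0.6, 0.4]
grip_width: 0.0695
grasp_force: 0.0
```

```bash
python3 trays.py b4; python3 go.py .3714,-.2786,.22,128.9
```

```text
board (2452, array([510.1, 349. ]), array([254.4, 206.2]), 23.0)
F 220 uv [0.0632 0.0013 0.1171 0.0664] xy [0.5678 0.3749] rect (array([567.7, 374.9]), array([118.3,  66.9]), 23.1)
B 211 uv [-0.0656 -0.0514  0.1164  0.0665] xy [0.4698 0.2761] rect (array([469.7, 275.9]), array([117. ,  67.3]), 23.4)
E 183 uv [-0.0651  0.0523  0.1157  0.0669] xy [0.4297 0.3717] rect (array([429.6, 371.7]), array([117.9,  67.5]), 23.7)
now [ 0.4692 -0.0484  0.2469] [-179.8    0.   123.6] t 36.83 F [ 0.1 -2.2 -0.9] w 0.0698 gf 0.0 q [-25  -5  26 106   2  79  34]
(0.3714, -0.2786, 0.22, 128.9) [-0.459, -0.696, 0.092, -0.001, 0.0, -0.03]
```

Request:
servo_tool --series '[[[-0.06, -0.09, 0, 0, 0, -0.01, 0.8], [-0.13, -0.19, 0, 0, 0, -0.01, 0.8], [-0.2, -0.29, 0, 0, 0, -0.02, 0.8], [-0.27, -0.39, 0, 0, 0, -0.02, 0.8], [-0.33, -0.49, 0, 0, 0, -0.03, 0.8], [-0.39, -0.58, 0, 0, 0, -0.03, 0.8], [-0.44, -0.66, 0.05, 0, 0, -0.03, 0.8], [-0.455, -0.69, 0.1, 0, 0, -0.03, 0.8], [-0.455, -0.69, 0.17, 0, 0, -0.03, 0.8], [-0.455, -0.69, 0.24, 0, 0, -0.03, 0.8], [-0.455, -0.69, 0.26, 0, 0, -0.03, 0.8], [-0.455, -0.69, 0.26, 0, 0, -0.03, 0.8]]]'

```text
time_s: 37.83
tool_pos: [0.3737, -0.2713, 0.1674]
tool_rot: [-179.8, -0.2, 129.4]
force: [-0.2, -0.3, -0.3]
grip_width: 0.0697
grasp_force: 0.0
```

```bash
python3 go.py .3714,-.2786,.15,128.9
```

```text
now [ 0.3737 -0.2713  0.1674] [-179.8   -0.2  129.4] t 37.83 F [-0.2 -0.3 -0.3] w 0.0697 gf 0.0 q [-14  -5  45 114   4  70  69]
(0.3714, -0.2786, 0.15, 128.9) [-0.014, -0.021, 0.058, -0.001, -0.001, 0.003]
```

Request:
servo_tool --series '[[[-0.012, -0.018, 0.025, 0, 0, 0.002, 0.8], [-0.012, -0.018, 0.045, 0, 0, 0.002, 0.8], [-0.012, -0.018, 0.045, 0, 0, 0.002, 0.8], [-0.012, -0.018, 0.045, 0, 0, 0.002, 0.8], [-0.012, -0.018, 0.045, 0, 0, 0.002, 0.8], [-0.012, -0.018, 0.045, 0, 0, 0.002, 0.8]]]'

```text
time_s: 38.33
tool_pos: [0.3726, -0.2793, 0.1555]
tool_rot: [-179.9, -0.0, 129.0]
force: [-1.4, 0.4, 0.6]
grip_width: 0.0692
grasp_force: 0.0
```

```bash
python3 go.py .3714,-.2786,.15,128.9 .3714,-.2786,.082,128.9
```

```text
now [ 0.3726 -0.2793  0.1555] [-179.9   -0.   129. ] t 38.33 F [-1.4  0.4  0.6] w 0.0692 gf 0.0 q [-13  -4  46 115   3  68  70]
(0.3714, -0.2786, 0.15, 128.9) [0.004, -0.001, 0.018, -0.001, -0.0, 0.001]
(0.3714, -0.2786, 0.082, 128.9) [0.004, -0.001, 0.245, -0.001, -0.0, 0.001]
```

Request:
servo_tool --series '[[[0.004, -0.001, 0.08, 0, 0, 0, 0.8], [0.004, -0.001, 0.16, 0, 0, 0, 0.8], [0.004, -0.001, 0.22, 0, 0, 0, 0.8], [0.004, -0.001, 0.245, 0, 0, 0, 0.8], [0.004, -0.001, 0.245, 0, 0, 0, 0.8], [0.004, -0.001, 0.245, 0, 0, 0, 0.7], [0.004, -0.001, 0.245, 0, 0, 0, 0.6], [0.004, -0.001, 0.245, 0, 0, 0, 0.4], [0.004, -0.001, 0.245, 0, 0, 0, 0.3], [0.004, -0.001, 0.245, 0, 0, 0, 0.3], [0.004, -0.001, 0.245, 0, 0, 0, 0.3]]]'

```text
time_s: 39.25
tool_pos: [0.3715, -0.279, 0.0823]
tool_rot: [-179.9, 0.0, 129.0]
force: [0.7, -0.1, 2.2]
grip_width: 0.0495
grasp_force: 35.0
```

Request:
servo_tool --series '[[[0, 0, -0.018, 0, 0, 0, 0.3], [0, 0, -0.036, 0, 0, 0, 0.3], [0, 0, -0.053, 0, 0, 0, 0.3], [0, 0, -0.053, 0, 0, 0, 0.3], [0, 0, -0.053, 0, 0, 0, 0.3]]]'

```text
time_s: 39.67
tool_pos: [0.3713, -0.2785, 0.0979]
tool_rot: [-179.9, -0.0, 129.0]
force: [-1.0, -0.2, -1.7]
grip_width: 0.0498
grasp_force: 35.0
```

```bash
python3 go.py .3714,-.2786,.097,128.9
python3 - <<'E'
from clr import *
n=np.array([.6275,-.7786])
for s in(0,.03,.04,.05): clr(s,.3714-n[0]*s,-.2786-n[1]*s,128.9,.155); clr(s,.3714-n[0]*s,-.2786-n[1]*s,128.9,.085)
E
```

```text
now [ 0.3713 -0.2785  0.0979] [-179.9   -0.   129. ] t 39.67 F [-1.  -0.2 -1.7] w 0.0498 gf 35.0 q [-13   1  47 119  -1  61  74]
(0.3714, -0.2786, 0.097, 128.9) [-0.0, 0.0, 0.003, -0.001, -0.0, 0.001]
0 body gap 0.066 to [ 0.301 -0.202  0.159]
0 body gap 0.0 to [ 0.461 -0.247  0.117]
0.03 body gap 0.036 to [ 0.301 -0.202  0.159]
0.03 body gap 0.0 to [ 0.448 -0.225  0.124]
0.04 body gap 0.026 to [ 0.301 -0.202  0.159]
0.04 body gap 0.0 to [ 0.44  -0.216  0.085]
0.05 body gap 0.016 to [ 0.301 -0.202  0.159]
0.05 body gap 0.0 to [ 0.434 -0.212  0.114]
```

Request:
servo_tool --series '[[[0.03, 0, 0, 0, 0, 0, 0.3], [0.06, 0.006, 0, 0, 0, 0, 0.3], [0.09, 0.012, 0, 0, 0, 0, 0.3], [0.12, 0.02, 0, 0, 0, 0, 0.3], [0.13, 0.02, 0, 0, 0, 0, 0.3], [0.13, 0.02, 0, 0, 0, 0, 0.3], [0.13, 0.02, 0, 0, 0, 0, 0.3]]]'

```text
time_s: 40.25
tool_pos: [0.3513, -0.2447, 0.0975]
tool_rot: [-179.8, -0.0, 129.0]
force: [-0.7, -0.6, -1.9]
grip_width: 0.0498
grasp_force: 35.0
```

```bash
python3 go.py .3714,-.2786,.097,128.9; python3 -c "
from h import *
print((get_obs()['tool_pos'][:2]-[.5006,-.2285])@np.array([[.6275,.7786],[-.7786,.6275]]))"
```

```text
now [ 0.3513 -0.2447  0.0975] [-179.8   -0.   129. ] t 40.25 F [-0.7 -0.6 -1.9] w 0.0498 gf 35.0 q [-14  -6  44 123   5  61  67]
(0.3714, -0.2786, 0.097, 128.9) [-0.13, -0.019, 0.002, -0.001, -0.0, 0.001]
[-0.08109193 -0.12640182]
```

Request:
servo_tool --series '[[[0.0, 0, -0.06, 0, 0, 0, 0.3], [0, 0, -0.14, 0, 0, 0, 0.3], [0, 0, -0.24, 0, 0, 0, 0.3], [0, 0.02, -0.34, 0, 0, 0, 0.3], [0, 0.08, -0.42, 0, 0, 0, 0.3], [0, 0.16, -0.48, 0, 0, 0, 0.3], [0, 0.26, -0.5, 0, 0, 0, 0.3], [0.03, 0.36, -0.5, 0, 0, 0, 0.3], [0.07, 0.46, -0.5, 0, 0, 0, 0.3], [0.12, 0.56, -0.5, 0, 0, 0, 0.3], [0.18, 0.65, -0.5, 0, 0, 0, 0.3], [0.2, 0.7, -0.5, 0, 0, 0, 0.3]]]'

```text
time_s: 41.25
tool_pos: [0.4782, -0.061, 0.2464]
tool_rot: [-179.8, -0.1, 129.3]
force: [0.1, 0.2, -2.4]
grip_width: 0.0499
grasp_force: 35.0
```

```bash
python3 go.py .46,.28,.25,113.2 .4297,.3715,.25,113.2
```

```text
now [ 0.4782 -0.061   0.2464] [-1.798e+02 -1.000e-01  1.293e+02] t 41.25 F [ 0.1  0.2 -2.4] w 0.0499 gf 35.0 q [-25  -4  28 105   2  79  42]
(0.46, 0.28, 0.25, 113.2) [0.918, 0.672, -0.012, -0.001, -0.001, 0.089]
(0.4297, 0.3715, 0.25, 113.2) [1.218, 0.787, -0.011, -0.001, -0.001, 0.089]
```

Request:
servo_tool --series '[[[0.04, 0.04, 0, 0, 0, 0, 0.3], [0.11, 0.09, 0, 0, 0, 0.01, 0.3], [0.2, 0.15, 0, 0, 0, 0.02, 0.3], [0.29, 0.21, 0, 0, 0, 0.03, 0.3], [0.38, 0.28, 0, 0, 0, 0.04, 0.3], [0.48, 0.35, 0, 0, 0, 0.05, 0.3], [0.58, 0.42, 0, 0, 0, 0.06, 0.3], [0.68, 0.49, 0, 0, 0, 0.07, 0.3], [0.78, 0.56, 0, 0, 0, 0.08, 0.3], [0.87, 0.63, 0, 0, 0, 0.089, 0.3], [0.94, 0.68, 0, 0, 0, 0.089, 0.3], [0.97, 0.7, 0, 0, 0, 0.089, 0.3]]]'

```text
time_s: 42.25
tool_pos: [0.4563, 0.2973, 0.2457]
tool_rot: [-179.8, -0.1, 113.3]
force: [-0.1, 0.4, -2.0]
grip_width: 0.0496
grasp_force: 35.0
```

```bash
python3 trays.py b5; python3 go.py .4297,.3715,.20,113.2 .4297,.3715,.11,113.2
```

```text
board (1145, array([535. , 290.2]), array([253.1,  78.9]), 22.9)
F 52 uv [0.0639 0.0514 0.1159 0.0385] xy [0.5739 0.3624] rect (array([583.3, 349.7]), array([119.4,  36.7]), 40.9)
B 134 uv [-0.0658  0.0061  0.1158  0.0546] xy [0.472  0.2702] rect (array([471.9, 270.3]), array([116.4,  56.4]), 24.2)
E 134 uv [-0.0658  0.0061  0.1158  0.0546] xy [0.472  0.2702] rect (array([471.9, 270.3]), array([116.4,  56.4]), 24.2)
now [0.4561 0.2976 0.2457] [-1.798e+02 -1.000e-01  1.133e+02] t 42.3 F [ 1.   2.8 -1.2] w 0.0499 gf 35.0 q [-42   5   7  96  -1  79 -12]
(0.4297, 0.3715, 0.2, 113.2) [0.261, 0.017, 0.153, -0.001, -0.0, 0.001]
(0.4297, 0.3715, 0.11, 113.2) [0.26, 0.018, 0.453, -0.001, -0.0, 0.001]
```

View pics/b5.png

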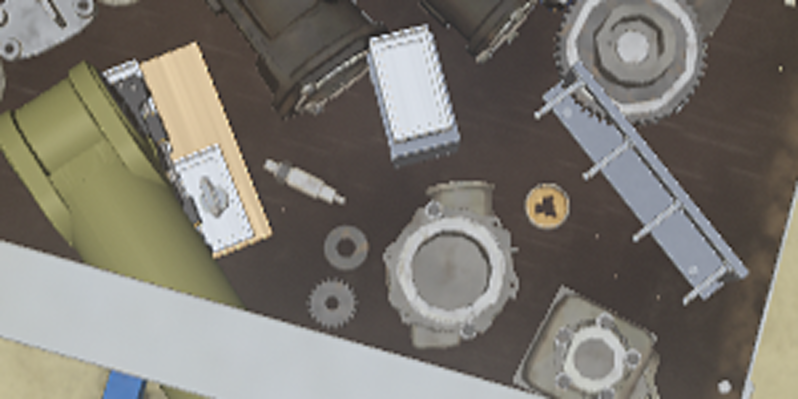

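Request:
servo_tool --series '[[[0.08, 0.005, 0, 0, 0, 0, 0.3], [0.17, 0.01, 0.04, 0, 0, 0, 0.3], [0.24, 0.017, 0.11, 0, 0, 0, 0.3], [0.255, 0.017, 0.19, 0, 0, 0, 0.3], [0.255, 0.017, 0.27, 0, 0, 0, 0.3], [0.255, 0.017, 0.35, 0, 0, 0, 0.3], [0.255, 0.017, 0.42, 0, 0, 0, 0.3], [0.255, 0.017, 0.45, 0, 0, 0, 0.3], [0.255, 0.017, 0.45, 0, 0, 0, 0.3], [0.255, 0.017, 0.45, 0, 0, 0, 0.3], [0.255, 0.017, 0.45, 0, 0, 0, 0.3]]]'

```text
time_s: 43.22
tool_pos: [0.4329, 0.3653, 0.1132]
tool_rot: [-180.0, -0.0, 112.9]
force: [0.0, 0.3, -2.2]
grip_width: 0.0499
grasp_force: 35.0
```

```bash
python3 go.py .4297,.3715,.036,113.2
```

```text
now [0.4329 0.3653 0.1132] [-180.    -0.   112.9] t 43.22 F [ 0.   0.3 -2.2] w 0.0499 gf 35.0 q [-46  13   4 103  -1  64 -19]
(0.4297, 0.3715, 0.036, 113.2) [0.023, -0.002, 0.257, -0.0, -0.0, -0.002]
```

Request:
servo_tool --series '[[[0.012, -0.001, 0.03, 0, 0, -0.001, 0.3], [0.023, -0.002, 0.07, 0, 0, -0.002, 0.3], [0.023, -0.002, 0.12, 0, 0, -0.002, 0.3], [0.023, -0.002, 0.17, 0, 0, -0.002, 0.3], [0.023, -0.002, 0.21, 0, 0, -0.002, 0.3], [0.023, -0.002, 0.24, 0, 0, -0.002, 0.3], [0.023, -0.002, 0.253, 0, 0, -0.002, 0.3], [0.023, -0.002, 0.253, 0, 0, -0.002, 0.3], [0.023, -0.002, 0.253, 0, 0, -0.002, 0.3]]]'

```text
time_s: 43.97
tool_pos: [0.4283, 0.3713, 0.0359]
tool_rot: [-179.8, -0.0, 113.3]
force: [-0.2, -0.8, -1.2]
grip_width: 0.0497
grasp_force: 35.0
```

```bash
python3 go.py .4297,.3715,.0325,113.2
```

```text
now [0.4283 0.3713 0.0359] [-179.8   -0.   113.3] t 43.97 F [-0.2 -0.8 -1.2] w 0.0497 gf 35.0 q [-47  18   3 107  -1  56 -19]
(0.4297, 0.3715, 0.0325, 113.2) [-0.001, 0.004, 0.011, -0.001, -0.0, 0.001]
```

Request:
servo_tool --series '[[[0, 0.002, 0.006, 0, 0, 0, 0.3], [0, 0.004, 0.013, 0, 0, 0, 0.3], [0, 0.004, 0.013, 0, 0, 0, 0.3], [0, 0.004, 0.013, 0, 0, 0, 0.62], [0, 0.004, 0.013, 0, 0, 0, 0.7], [0, 0.004, 0.013, 0, 0, 0, 0.72], [0, 0.004, 0.013, 0, 0, 0, 0.72], [0, 0.004, -0.02, 0, 0, 0, 0.72], [0, 0.004, -0.08, 0, 0, 0, 0.72], [0, 0.004, -0.16, 0, 0, 0, 0.72], [0, 0.004, -0.28, 0, 0, 0, 0.72], [0, 0.004, -0.4, 0, 0, 0, 0.72]]]'

```text
time_s: 44.97
tool_pos: [0.4289, 0.3711, 0.157]
tool_rot: [-179.7, 0.0, 113.3]
force: [-0.3, 0.3, -0.1]
grip_width: 0.0627
grasp_force: 0.0
```

Request:
servo_tool --series '[[[-0.02, 0, -0.12, 0, 0, 0, 0.8], [-0.08, 0, -0.24, 0, 0, 0, 0.8], [-0.17, 0.01, -0.36, 0, 0, 0, 0.8], [-0.27, 0.03, -0.36, 0, 0, 0, 0.8], [-0.37, 0.06, -0.36, 0, 0, 0, 0.8], [-0.47, 0.08, -0.36, 0, 0, 0, 0.8], [-0.57, 0.1, -0.36, 0, 0, 0, 0.8], [-0.67, 0.1, -0.36, 0, 0, 0, 0.8], [-0.77, 0.1, -0.36, 0, 0, 0, 0.8], [-0.87, 0.1, -0.36, 0, 0, 0, 0.8], [-0.95, 0.05, -0.36, 0, 0, 0, 0.8], [-0.95, 0, -0.36, 0, 0, 0, 0.8]]]'

```text
time_s: 45.97
tool_pos: [0.5444, 0.103, 0.2642]
tool_rot: [-179.8, 0.2, 112.8]
force: [-0.6, -0.8, 0.2]
grip_width: 0.0697
grasp_force: 0.0
```

```bash
python3 trays.py b6; python3 look.py b7 2; python3 go.py
```

```text
board (2462, array([508.9, 348.9]), array([251.6, 207. ]), 22.8)
F 223 uv [0.0642 0.0009 0.1167 0.0663] xy [0.5678 0.3746] rect (array([568. , 374.8]), array([118.6,  66.6]), 23.0)
B 195 uv [-0.0648 -0.052   0.1154  0.0663] xy [0.4693 0.2759] rect (array([469.4, 276.2]), array([116.8,  66.9]), 23.1)
E 202 uv [-0.0642  0.0513  0.1156  0.0665] xy [0.4298 0.3713] rect (array([429. , 371.6]), array([116.9,  67.6]), 22.9)
board (2467, array([510.1, 349.4]), array([253.9, 207.1]), 23.2)
[[661.0, 304.0], [595.0, 472.0], [579.0, 491.0], [391.0, 409.0], [377.0, 342.0], [435.0, 208.0]]
stack 0.11 (604, array([592.3,  39.3]), array([115.3,  53.9]), 15.7) 0.12741076723993527
stack 0.145 (109, array([593.6,  36.8]), array([117.5,  52.6]), 14.1) 0.1549618245313557
tray (143, array([429.9, 371.9]), array([116.8,  67.1]), 23.3)
now [0.542  0.1076 0.2648] [-179.8   -0.   113.1] t 46.07 F [ 0.   0.4 -0.5] w 0.0695 gf 0.0 q [-29   5  16  94  -2  81  11]
```

View pics/b6.png

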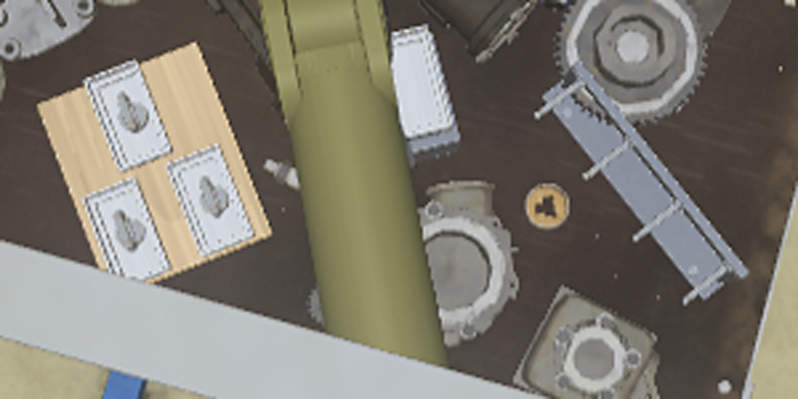

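Request:
servo_tool --series '[[[0, 0, 0, 0, 0, 0, 0.8], [0, 0, 0, 0, 0, 0, 0.8], [0, 0, 0, 0, 0, 0, 0.8]]]'

```text
time_s: 46.32
tool_pos: [0.5429, 0.1117, 0.2638]
tool_rot: [-179.9, -0.0, 113.5]
force: [0.1, -0.1, -0.6]
grip_width: 0.0699
grasp_force: 0.0
```

```bash
python3 -c "
from cell import env
print(env.sign_off())"
```

```text
the job is handed in; nothing more can be done
None
```

The job is handed in at 46 s: the three eyes on the rack (hooks 2–4; hook 1 was empty) each stand in their own tray on the board and two spare trays are still nested on the stand, as far as the last picture shows; no verdict came back.

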